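# Press the washed serving boards flat

## Task

The small wooden serving boards have been washed and must dry without warping. Lift the dark pressing block off the bed of the screw press, pile all the boards flat and squarely one on another between the guide pins of the bed with the block squarely on top, then swing the press arm over the pile to its stop, push the knob down until its thread can catch and screw it clockwise fully home so that it stays down and presses the pile. Do not disturb the goblet and the cup that stand near.

Things in the scene. Friction and masses are not known exactly. Their poses are not given: they have to be found in the camera images.
- press: screw press, place and yaw vary, upright on the worktop: dark steel base plate 235 x 104 mm, top at 18 mm; on it a pale wooden bed pad 132 x 62 mm, top at 30 mm. Origin under the middle of the bed; x along the pad's long side towards the post, y to the left of that. The steel post (27 mm across, 140 mm tall) stands 110 mm along +x of the origin
- bed (a point): middle of the top face of the press's bed pad, 30 mm above the worktop, axes as the press; the centre of the pile belongs above it. Round it stand six round-topped steel guide pins 7 mm across, tops 80 mm above the worktop, 6 mm clear of a squarely laid board: at x = +-48 mm, y = +-35.5 mm (two along each long side, the middle free for fingers) and at x = +-69.5 mm, y = 0
- post_axis (a point): point on the post's axis, 118 mm above the worktop, fixed in the arm that swings level about the post; its -x axis points along the arm to the knob, 110 mm away. The grey arm is 32 mm wide, 107 to 129 mm above the worktop, with a round boss 44 mm across (105 to 139 mm high) at its end
- press_arm (a joint): swing of the arm about the post, rad: 0 = over the middle of the bed, against its stop; grows as the arm swings away clockwise seen from above (to the press's +y side), up to 1.9. Stays where it is left; about 8 N at the knob moves it. Knob, spindle and foot swing with it
- knob_grip (a point): middle of the grip bar of the black knob over the arm's end; 198 mm above the worktop when up, at most 34 mm lower. Bar 54 mm long (point x), 18 mm wide (point y), 28 mm tall (14 mm above and below this point), on a round flange 56 mm across and 6 mm thick on which fingertips can push
- spindle (a joint): how far knob and spindle are pushed down, m: 0 = up (a spring lifts it), 0.034 = lowest. The return spring takes 2 to 5 N; over a pile the sprung foot adds up to about 7 N
- knob (a joint): turn of the knob, rad: grows clockwise seen from above, 0 to 3.9 (stops at both ends), up to 0.2 N m. Below 0.75 the spindle pushes down freely; held 27 mm down or more and turned past 1.1 the thread catches; from 1.25 it holds by itself and draws down to 32 mm at 3.4. Turned without pushing it spins idle above the thread, which then blocks a push until turned back below 0.75
- foot: steel foot under the spindle, a disc 38 mm across and 7 mm thick on a spring that gives up to 27 mm, enough for two to four boards; origin at the centre of its underside, straight below the knob, 92 mm above the worktop when the knob is up
- pressing_block: dark wooden pressing block 120 x 52 x 16 mm (x, y, z), 0.1 to 0.2 kg, with a steel disc of 44 mm in its upper face; origin at the centre of its underside. It starts lying on the bed, where the press keeps it; there is free worktop to set it down on behind and right of the rightmost boards and where boards are absent. (A wall cabinet hangs 0.5 m above the rear half of the worktop)
- board_0: flat wooden serving board 120 x 52 x 9 mm (x, y, z), 0.06 kg, with a brass eyelet near its +x end; origin at the centre of its underside. Lies flat on the worktop. Two to four of the boards are there
- board_1: flat wooden serving board 120 x 52 x 9 mm (x, y, z), 0.06 kg, with a brass eyelet near its +x end; origin at the centre of its underside. Lies flat on the worktop. Two to four of the boards are there
- board_2: flat wooden serving board 120 x 52 x 9 mm (x, y, z), 0.06 kg, with a brass eyelet near its +x end; origin at the centre of its underside. Lies flat on the worktop. Two to four of the boards are there
- board_3: flat wooden serving board 120 x 52 x 9 mm (x, y, z), 0.06 kg, with a brass eyelet near its +x end; origin at the centre of its underside. Lies flat on the worktop. Two to four of the boards are there
- goblet_0: smoke-grey glass goblet, 69 mm wide, 116 mm tall, origin at the centre of its foot; a bystander
- espresso_cup: white cup with a handle, 62 x 86 mm, 50 mm tall, origin at the centre of its underside; a bystander
Things that resemble listed ones, but are neither listed nor needed, are in the scene too. Leave any blue or red look-alike of the board_1 alone.

How it is judged:
On the way, in this order (a step that is already met when the one before it is completed fails the run):
1. all the boards that are there lie squarely piled on the bed and the pressing block squarely on top of them (horizontal distance between each of board_0, board_1, board_2, board_3, pressing_block and bed below 0.01 m and angle between the x axis of each of board_0, board_1, board_2, board_3, pressing_block and the x axis of bed, either way round below 0.12 rad and angle between each of board_0, board_1, board_2, board_3, pressing_block's own z axis and vertical below 0.08 rad and z of board_0 in the frame of bed between -0.004 and 0.032 m and z of board_1 in the frame of bed between -0.004 and 0.032 m and z of board_2 in the frame of bed between -0.004 and 0.032 m and z of board_3 in the frame of bed between -0.004 and 0.032 m and z of pressing_block in the frame of board_0 above 0.005 m and z of pressing_block in the frame of board_1 above 0.005 m and z of pressing_block in the frame of board_2 above 0.005 m and z of pressing_block in the frame of board_3 above 0.005 m), for 0.2 s.
2. the press arm is swung over the pile, to its stop (value of joint press_arm below 0.07 rad), for 0.2 s.
3. the knob is pushed down and screwed home (value of joint spindle above 0.029 m and value of joint knob above 3.45 rad), for 0.2 s.
At the end, for the whole second after the job is handed in: Every board present and, above them, the block lie flat on the bed: centres within 10 mm of its middle, long sides within 0.12 rad of its own; arm within 0.07 rad of its stop; knob beyond 3.45 rad, spindle still down over 29 mm, foot pressing the block with over 1 N; block at rest (all of step 1 and all of step 3 and value of joint press_arm below 0.07 rad and contact force between foot and pressing_block above 1 N and linear speed of pressing_block below 0.02 m/s); the robot touches nothing.
It fails at once if the goblet or the cup is knocked over or pushed more than 30 mm (angle between any of goblet_0, espresso_cup's own z axis and vertical above 0.4 rad or distance of any of goblet_0, espresso_cup from where it was at the start of the episode above 0.03 m).
Of board_0, board_1, board_2, board_3 only 2 to 4 are there at a start; the rules pass over those that are not, and their reading is None.
At some moment in a run one of pressing_block may be knocked a few centimetres aside while the robot is not near it.
Once in a run the grip may slacken for a moment while it holds something.
It also fails if it takes over 210 s, if anything falls off the work surface, if the arm or the gripper's body presses on something with over 40 N, if the wrist force passes 120 N, or if a joint passes its speed limit or range.

## Robot

A 6-joint arm with a two-finger parallel gripper is mounted at the origin on a cart in front of the work surface, level with it; the furniture and walls round the work are solid. World frame = base frame: x ahead of the robot, y to its left, z up, the work surface at z = 0. Lengths are in m, angles in rad, forces in N, time in s.
With the tool pointing down it reaches from about 0.375 to 0.975 m from the base axis. Payload 3.8 kg.
Tool frame: the origin (TCP) lies between the finger pads; the fingertips stand 22 mm ahead of it and the grasp point (between the pads) lies 3 mm ahead of it; z points along the fingers, y is the direction in which the jaws open and shut (so a half turn about z gives the same grasp; the last joint's range is limited). The gripper opens to 85 mm and grips with 20 to 120 N. Pads are 22 mm wide; open, the fingers measure 114 mm over their backs; the gripper's body (76 mm by 85 mm) begins 54 mm behind the grasp point. The pads swing forward as they close: fully open they stand 13 mm farther back than shut.
Start: joints at [-1.248, 0.264, 1.604, -0, 1.274, -0.037], TCP at [0.238, -0.632, 0.253] pointing down, gripper open.
Joint ranges: [-2.63, 2.63], [-0.94, 2.18], [0.31, 2.57], [-1.31, 4.45], [0, 2.66], [-2.55, 2.55]. Speed limits (rad/s): [2.57, 2.57, 3.14, 3.14, 3.14, 3.14].

## Interface

Orientations are given as a rotation vector (axis times angle).
In Python, from workcell import * gives the robot as it stands.
- The arm moves only by the tool step_arm, never from a script. Its argument "motion" is a list that holds one entry, the list of rows, each a list of 7 numbers: the finger opening in m, from 0 to 0.0854, then the shift along the world's x, y, z in m, then the turn, a rotation vector about the world's x, y, z in degrees. A call has exactly 8 rows; each row is the pose to reach, as a shift and turn from the pose measured when the call began; what a row does not reach only later rows make up. A row lasts 1/8 s, in which the tool goes at most 62.5 mm and 10.7 degrees, less where a joint would pass 70% of its speed; a pose out of reach is approached as far as the arm can. A call with a gripper value outside its range is refused whole. The fingers move at their own pace and stop on an object; "newtons" is the grip in N (left out, the last holds). Time passes only in rows, so rows that repeat a pose let the fingers close, or fill a call up. It gives the time, the measured TCP pose, the force and the opening at its end, in the units of the state.
- read_state(): the state, without advancing time (a new reading comes with each control period).
- read_camera(name): name is "scene" or "top" or "wrist"; returns (picture, depth): 384x512x3 uint8, blue, green, red; 384x512 float32, m along the optical axis (not along the pixel's ray), 0 where there is no reading.
- get_calibration(name): a dict with "K" (3x3 intrinsics, pixels), "dist_coeffs" ([k1, k2, p1, p2, k3] as OpenCV has them; the pictures are not rectified), "world_from_camera" (4x4, takes a point from camera to world coordinates). Camera axes: x right, y down, z forward; pixel columns grow to the right and rows downward; lengths in m; the calibration is good to about 2 mm. A picture is of the moment at which its call begins: read the wrist's pose just before it. get_calibration takes no time and is no camera call; for the wrist camera it gives the pose at the moment of the call.
- finish_job(): hands the job in, once; it reports no verdict.
Trained networks look in the newest picture that a camera, given by its name, has taken for a name from the list of things; names that differ only in an ending like _2 or _b are one class to them, and where a whole thing is asked for, a point or a joint stands for the part that bears it (a point fixed in the world has none). Each returns a list of dicts, best first, with "score" (0 to 1); they miss things now and then, are a little off and sometimes report something else, mostly with a low value. They report only what shows in the picture. A call takes as long as a camera call. They do not tell look-alikes from the thing itself.
- spot_in(camera, thing): "xyz" ([x, y, z] in m, in the coordinates of the camera as it stood for that picture, good to about 4 mm: the middle of the surface that is visible of it).
- regions_of(camera, thing): "region" (384x512 bool, what is visible of it).
The state is a dict: "time": time; "q": joint angles; "joint_vel": joint speeds; "joint_torque": joint torques, N m; "tool_pos": TCP position; "tcp_rot": TCP orientation; "wrist_force": force on the tool from outside, world axes, zero at the start; "torque": the same for the moment, N m; "width": opening from 0.0 (shut) to 1.0 (fully open).
Only numpy, scipy, OpenCV 4.12 (cv2) and the standard library are available. Lean on these libraries where they do the work, as an engineer would, in place of code of your own. Each camera call takes 0.05 s, during which the arm holds its last target. There are 200 camera calls.

## Working session

There is one attempt and no reset: what is moved stays moved. The work goes in short steps, Python scripts to look and compute and a tool call to move; the robot and the scene stay as the last step left them, time stands still between calls to the robot, and variables do not carry over. Pictures are saved under pics/ and viewed, on a budget of 14 in all, crops included, one or two more only if the job needs it, and the job is handed in when it is done.

Besides the shell and the picture viewer there is one more tool, called after ">>>" as a command line: name --argument value ..., lists and objects as JSON in quotes. step_arm: Moves the arm, as the interface text tells. Its arguments: {"type":"object","properties":{"motion":{"type":"array"},"newtons":{"type":"number"}},"required":["motion"]}

```bash
mkdir -p pics; ls
python3 - <<'E'
from workcell import *
import cv2,numpy as np
s=read_state();print(s)
ims=[]
for c in ["scene","top"]:
    p,d=read_camera(c);cv2.imwrite(f"pics/{c}0.png",p);np.save(f"pics/{c}0.npy",d)
    k=get_calibration(c);print(c,np.round(k["K"],1).tolist(),k["dist_coeffs"],np.round(k["world_from_camera"],4).tolist())
    T=np.array(k["world_from_camera"])
    for n in ["press","pressing_block","board_0","goblet_0","espresso_cup","knob_grip","post_axis"]:
        for r in spot_in(c,n):print(c,n,round(r["score"],2),np.round((T@np.append(r["xyz"],1))[:3],3))
E
```

```text
pics
{'time': 0.0, 'q': array([-1.24788681e+00,  2.64775999e-01,  1.60539339e+00, -3.64963055e-05,
        1.27372813e+00, -3.69264398e-02]), 'joint_vel': array([-0.00088911,  0.00232309, -0.00072318,  0.0003967 , -0.00014212,
       -0.00097958]), 'joint_torque': array([-1.06390864e-03, -5.15116060e+01, -3.67313290e+01, -1.39276563e-04,
        1.29262236e-02, -7.54609943e-06]), 'tool_pos': array([ 0.23742982, -0.63111514,  0.25193613]), 'tcp_rot': array([-3.08863955e+00, -5.61793678e-01,  5.69759979e-04]), 'wrist_force': array([-0.00302765, -0.56911297,  0.48373847]), 'torque': array([-0.03068431,  0.01026001, -0.04325677]), 'width': 1.001643899315558}
scene [[453.9, 0.0, 247.9], [0.0, 453.9, 197.6], [0.0, 0.0, 1.0]] [-0.1230573  0.         0.         0.         0.       ] [[0.9074, -0.3069, 0.287, 0.0578], [-0.4201, -0.6462, 0.6372, -1.2937], [-0.0101, -0.6988, -0.7153, 1.3649], [0.0, 0.0, 0.0, 1.0]]
scene press 0.79 [0.529 0.178 0.039]
scene press 0.66 [0.468 0.196 0.186]
scene pressing_block 0.82 [0.554 0.077 0.045]
scene board_0 0.88 [ 0.387 -0.467  0.008]
scene board_0 0.81 [ 
[... 348 characters left out ...]
.133]
top [[447.4, 0.0, 264.7], [0.0, 447.4, 197.0], [0.0, 0.0, 1.0]] [-0.05132687  0.          0.          0.          0.        ] [[-0.0231, -0.9833, 0.1807, 0.2906], [-0.9994, 0.0272, 0.0199, -0.2264], [-0.0245, -0.1801, -0.9833, 1.6057], [0.0, 0.0, 0.0, 1.0]]
top press 0.57 [0.537 0.174 0.022]
top press 0.45 [0.461 0.197 0.185]
top pressing_block 0.78 [0.547 0.087 0.047]
top board_0 0.84 [ 0.386 -0.465  0.01 ]
top board_0 0.78 [ 0.44  -0.188  0.012]
top board_0 0.76 [ 0.439 -0.278  0.008]
top board_0 0.58 [ 0.436 -0.629  0.007]
top goblet_0 0.6 [ 0.723 -0.175  0.055]
top espresso_cup 0.62 [ 0.703 -0.323  0.025]
top knob_grip 0.65 [0.464 0.197 0.185]
top post_axis 0.56 [0.492 0.191 0.131]
```

Run:
```python
import cv2
for c in ["scene","top"]:
    cv2.imwrite(f"pics/{c}0b.png",cv2.resize(cv2.imread(f"pics/{c}0.png"),(800,600),interpolation=cv2.INTER_CUBIC))
```

```text
(no output)
```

View pics/scene0b.png

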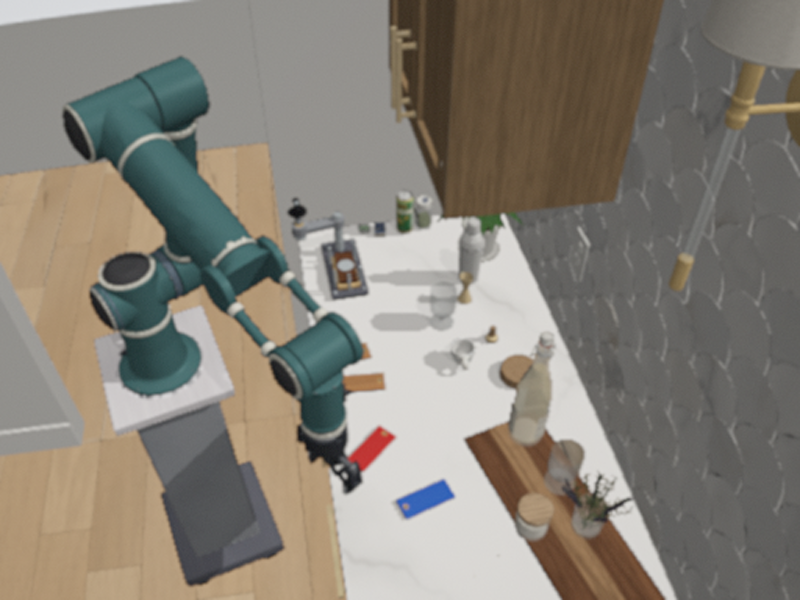

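View pics/top0b.png

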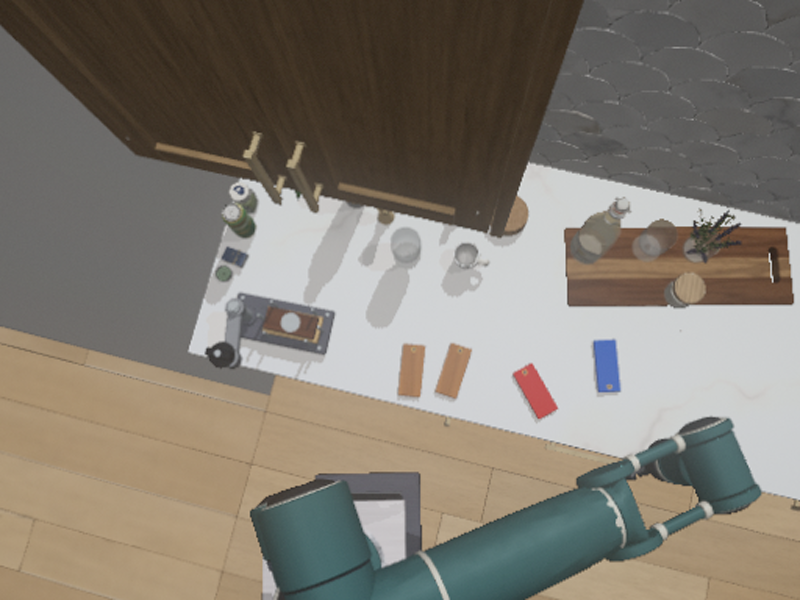

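The scene picture shows the press at (345,265) with its arm swung left. It also shows two wooden boards at about (360,352) and (363,383), a red look-alike at (370,450) and a blue one at (425,498). The top picture shows the wooden boards at (411,371) and (453,371), red at (535,390) and blue at (607,366). Only the two wooden ones fit, because red and blue are to be left alone. Next I'll measure with masks and the wrist camera geometry.

```bash
cat > h.py <<'E'
from workcell import *
import cv2,numpy as np
from scipy.spatial.transform import Rotation as R
def shot(c,name=None):
    k=get_calibration(c); p,d=read_camera(c)
    if name: cv2.imwrite(f"pics/{name}.png",cv2.resize(p,(800,600),interpolation=cv2.INTER_CUBIC))
    return p,d,np.array(k["K"]),np.array(k["dist_coeffs"]),np.array(k["world_from_camera"])
def onplane(px,z,K,D,T):
    u=cv2.undistortPoints(np.array(px,float).reshape(-1,1,2),K,D).reshape(-1,2)
    r=np.c_[u,np.ones(len(u))]@T[:3,:3].T
    return T[:3,3]+r*((z-T[2,3])/r[:,2])[:,None]
def cloud(d,K,D,T,mask=None):
    m=(d>0) if mask is None else (d>0)&mask
    v,u=np.nonzero(m)
    n=cv2.undistortPoints(np.c_[u,v].astype(float).reshape(-1,1,2),K,D).reshape(-1,2)
    P=np.c_[n,np.ones(len(n))]*d[v,u][:,None]
    return P@T[:3,:3].T+T[:3,3],np.c_[u,v]
def rect(mask,z,K,D,T):
    # rectangle of a mask projected on the plane z: centre, sizes, long axis angle (deg)
    v,u=np.nonzero(mask); P=onplane(np.c_[u,v],z,K,D,T)[:,:2]
    (c,s,a)=cv2.minAreaRect((P*1000).astype(np.float32))
    if s[0]<s[1]: s=s[::-1];a+=90
    return np.round(np.array(c)/1000,4),np.round(s,1),round((a+90)%180-90,1)
def pose():
    s=read_state(); M=R.from_rotvec(s["tcp_rot"]).as_matrix()
    return np.round(s["tool_pos"],4),"yjaw deg",round(np.degrees(np.arctan2(M[1,1],M[0,1])),1),"z",np.round(M[:,2],3)
E
python3 - <<'E'
from h import *
print(pose()); s=read_state()
W=np.array(get_calibration("wrist")["world_from_camera"]);T=np.eye(4);T[:3,:3]=R.from_rotvec(s["tcp_rot"]).as_matrix();T[:3,3]=s["tool_pos"]
print(np.round(np.linalg.inv(T)@W,3))
p,d,K,D,T=shot("top")
for n,z in [("board_0",.009),("pressing_block",.046)]:
    for r in regions_of("top",n): print(n,round(r["score"],2),rect(r["region"],z,K,D,T),p[r["region"]].mean(0).round())
P,uv=cloud(d,K,D,T)
m=(P[:,0]>.35)&(P[:,0]<.7)&(P[:,1]>0)&(P[:,1]<.3)
for lo,hi in [(.012,.024),(.035,.055),(.1,.133),(.134,.15),(.17,.23)]:
    q=P[m&(P[:,2]>lo)&(P[:,2]<hi)]; 
    if len(q)>3:
        c,sz,a=cv2.minAreaRect((q[:,:2]*1000).astype(np.float32));print(lo,len(q),q.mean(0).round(3),np.round(c),np.round(sz),round(a,1))
E
```

```text
(array([ 0.2377, -0.6318,  0.2533]), 'yjaw deg', np.float64(-69.4), 'z', array([ 0., -0., -1.]))
[[ 0.    -0.96  -0.278  0.071]
 [ 1.     0.    -0.    -0.002]
 [ 0.    -0.278  0.96  -0.12 ]
 [ 0.     0.     0.     1.   ]]
board_0 0.8 (array([ 0.4389, -0.2784]), array([122.3,  54.2]), -20.1) [110. 136. 170.]
board_0 0.67 (array([ 0.4398, -0.632 ]), array([118.4,  56.7]), -1.0) [182. 121.  97.]
board_0 0.61 (array([ 0.442 , -0.1843]), array([120. ,  52.6]), -7.1) [105. 133. 168.]
board_0 0.58 (array([ 0.3881, -0.4646]), array([121.1,  53.9]), 27.3) [ 94.  95. 188.]
pressing_block 0.93 (array([0.554 , 0.0879]), array([122.3,  53.7]), 74.6) [103. 109. 124.]
0.012 828 [0.563 0.117 0.018] [597. 150.] [311. 186.] 82.0
0.035 559 [0.56  0.1   0.046] [588. 165.] [316.  96.] 64.6
0.1 322 [0.552 0.207 0.124] [582. 219.] [268.  86.] 25.2
0.134 129 [0.571 0.213 0.14 ] [584. 220.] [270.  82.] 25.8
0.17 369 [0.535 0.23  0.197] [565. 249.] [276.  54.] 25.6
```

>>> step_arm --motion '[[[0.085,0.025,0.05,0.01,0,0,6],[0.085,0.05,0.1,0.02,0,0,13],[0.085,0.08,0.155,0.03,0,0,20],[0.085,0.11,0.21,0.04,0,0,27],[0.085,0.14,0.265,0.05,0,0,34],[0.085,0.17,0.32,0.05,0,0,41],[0.085,0.2,0.37,0.05,0,0,48],[0.085,0.21,0.39,0.05,0,0,54]]]'

```text
time: 1.95
tool_pos: [0.4489, -0.2389, 0.3037]
tcp_rot: [2.492, 1.912, 0.002]
wrist_force: [-0.6, 1.1, -0.5]
width: 0.995
```

Run:
```python
from h import *
print(pose(),read_state()["q"].round(2),read_state()["time"])
p,d,K,D,T=shot("wrist","w1"); print(K.round(),D,T[:3,3])
for r in regions_of("wrist","board_0"): print(round(r["score"],2),rect(r["region"],.009,K,D,T),p[r["region"]].mean(0).round(),[x.min() for x in np.nonzero(r["region"])],[x.max() for x in np.nonzero(r["region"])])
p,d,K,D,T=shot("top","t1")
for r in regions_of("top","board_0"): print(round(r["score"],2),rect(r["region"],.009,K,D,T),p[r["region"]].mean(0).round())
```

```text
(array([ 0.4489, -0.2389,  0.3037]), 'yjaw deg', np.float64(-15.0), 'z', array([ 0.001,  0.   , -1.   ])) [-0.54 -0.08  1.89  0.    1.34 -0.28] 1.95
[[326.   0. 250.]
 [  0. 326. 190.]
 [  0.   0.   1.]] [-0.06132203  0.          0.          0.          0.        ] [ 0.46658554 -0.16909688  0.42389701]
0.74 (array([ 0.3861, -0.4584]), array([123.1,  57.2]), 26.8) [ 32.  34. 125.] [np.int64(271), np.int64(208)] [np.int64(338), np.int64(289)]
0.72 (array([ 0.44  , -0.1817]), array([119.6,  53. ]), -7.3) [ 48.  73. 109.] [np.int64(84), np.int64(182)] [np.int64(138), np.int64(281)]
0.57 (array([ 0.4369, -0.2763]), array([118.8,  52. ]), -19.6) [ 47.  73. 109.] [np.int64(162), np.int64(204)] [np.int64(205), np.int64(295)]
0.96 (array([ 0.4398, -0.6318]), array([120.6,  52.5]), 2.4) [187. 123.  97.]
0.7 (array([ 0.4412, -0.1845]), array([117.1,  50.7]), -7.1) [ 98. 130. 169.]
0.69 (array([0.5395, 0.2454]), array([160.2,  83.3]), -4.2) [115. 113. 113.]
0.66 (array([ 0.4168, -0.289 ]), array([81.4, 20.3]), -21.9) [102. 131. 167.]
0.56 (array([ 0.386 , -0.4642]), array([121. ,  51.9]), 28.8) [ 93.  94. 193.]
```

View pics/w1.png

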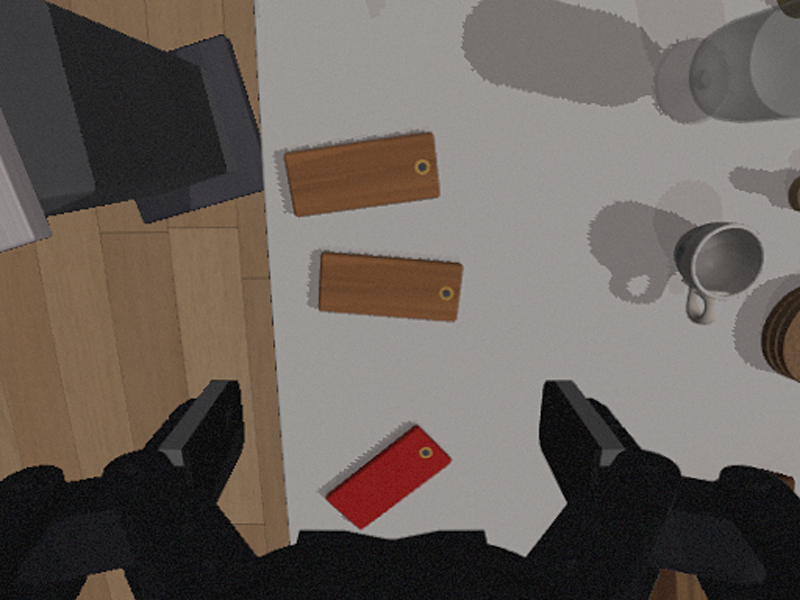

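The wrist picture confirms two wooden boards with brass eyelets at (362,173) and (390,287). The red one, at (388,475), stays. I'm moving over the press next.

>>> step_arm --motion '[[[0.085,0.01,0.035,0,0,0,0],[0.085,0.025,0.08,0,0,0,0],[0.085,0.04,0.125,0,0,0,0],[0.085,0.055,0.17,0,0,0,0],[0.085,0.07,0.215,0,0,0,0],[0.085,0.085,0.25,0,0,0,0],[0.085,0.095,0.27,0,0,0,0],[0.085,0.095,0.27,0,0,0,0]]]'

```text
time: 3.15
tool_pos: [0.5432, 0.0281, 0.3032]
tcp_rot: [2.498, 1.904, -0.002]
wrist_force: [0.2, -0.7, -0.6]
width: 0.992
```

Run:
```python
from h import *
print(pose(),read_state()["q"].round(2),read_state()["time"])
p,d,K,D,T=shot("wrist","w2"); np.save("pics/w2.npy",d)
for r in regions_of("wrist","pressing_block"): print(round(r["score"],2),rect(r["region"],.046,K,D,T),rect(r["region"],.038,K,D,T))
P,uv=cloud(d,K,D,T)
m=(P[:,0]>.4)&(P[:,0]<.68)&(P[:,1]>-.05)&(P[:,1]<.3)
for lo,hi in [(.014,.022),(.027,.033),(.042,.05),(.1,.133),(.136,.145),(.17,.23)]:
    q=P[m&(P[:,2]>lo)&(P[:,2]<hi)]; 
    if len(q)>3:
        c,sz,a=cv2.minAreaRect((q[:,:2]*1000).astype(np.float32));print(lo,len(q),q.mean(0).round(3),np.round(c),np.round(sz),round(a,1))
for n in ["knob_grip","post_axis","foot"]:
  for r in regions_of("wrist",n):
    q=cloud(d,K,D,T,r["region"])[0]; print(n,round(r["score"],2),q.mean(0).round(3),q.min(0).round(3),q.max(0).round(3))
```

```text
(array([0.5432, 0.0281, 0.3032]), 'yjaw deg', np.float64(-15.4), 'z', array([-0.   , -0.001, -1.   ])) [ 0.01 -0.01  1.82 -0.    1.33  0.28] 3.15
0.78 (array([0.5515, 0.0915]), array([119.4,  51.4]), 75.3) (array([0.5512, 0.0914]), array([121.9,  52.5]), 75.3)
0.014 7356 [0.556 0.116 0.017] [553. 103.] [203. 104.] 77.3
0.027 1114 [0.543 0.091 0.029] [553. 108.] [173.  73.] 77.3
0.042 5077 [0.553 0.094 0.046] [553. 108.] [173.  74.] 76.9
0.1 1464 [0.506 0.187 0.122] [515. 189.] [ 17. 133.] 85.6
0.136 585 [0.469 0.192 0.138] [468. 191.] [36. 15.] 20.9
0.17 1199 [0.465 0.182 0.195] [459. 186.] [15. 48.] 73.5
knob_grip 0.75 [0.464 0.183 0.193] [-0.117  0.178 -0.917] [0.484 0.62  0.213]
knob_grip 0.22 [0.473 0.19  0.096] [0.467 0.187 0.094] [0.478 0.193 0.098]
post_axis 0.82 [0.484 0.187 0.15 ] [ 0.2    0.176 -0.916] [0.581 0.486 0.213]
foot 0.36 [0.465 0.197 0.069] [ 0.2    0.187 -0.916] [0.478 0.468 0.098]
```

View pics/w2.png

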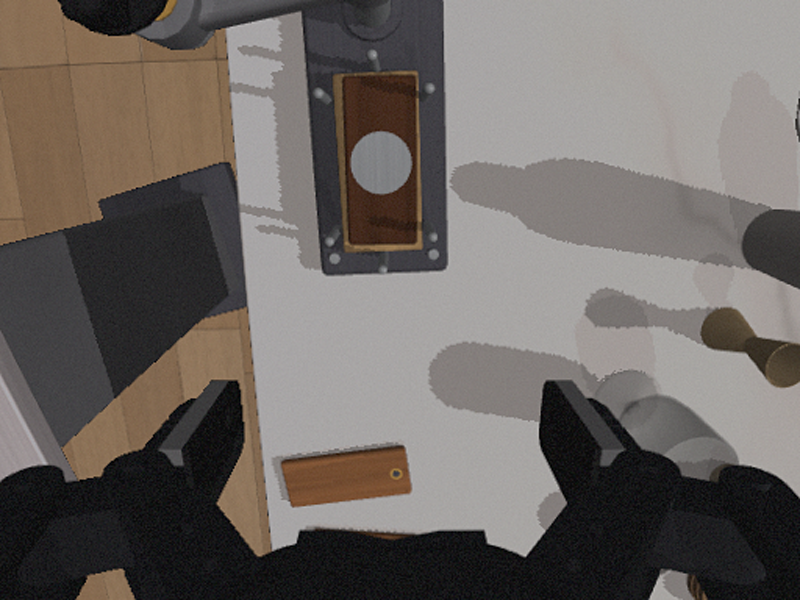

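The wrist picture shows the block on its pad at (381,160) and the six pin tops around it. The swung-out arm is at the upper left, with the knob near (115,5). I'll fit the press pose to the pins and the base plate.

```bash
cat > press.py <<'E'
from h import *
from scipy.optimize import least_squares
def fit(p,d,K,D,T,g=(.553,.09,np.radians(76.5))):
    P,uv=cloud(d,K,D,T); out={}
    c,s=np.cos(g[2]),np.sin(g[2])
    L=(P[:,:2]-g[:2])@np.array([[c,-s],[s,c]])
    pins=np.array([[.048,.0355],[.048,-.0355],[-.048,.0355],[-.048,-.0355],[.0695,0],[-.0695,0]])
    tops=(P[:,2]>.074)&(P[:,2]<.084); A=[];B=[]
    for q in pins:
        m=tops&(np.hypot(*(L-q).T)<.014)
        if m.sum()>2: A.append(q);B.append(P[m,:2].mean(0)); 
    A=np.array(A);B=np.array(B)
    if len(A)>2:
        f=lambda x:((A@np.array([[np.cos(x[2]),np.sin(x[2])],[-np.sin(x[2]),np.cos(x[2])]])+x[:2]-B)).ravel()
        r=least_squares(f,g,loss="soft_l1",f_scale=.002); out["pins"]=(len(A),r.x[:2].round(4),np.degrees(r.x[2]).round(1),(np.hypot(*f(r.x).reshape(-1,2).T)*1e3).round(1))
    hsv=cv2.cvtColor(p,cv2.COLOR_BGR2HSV)[uv[:,1],uv[:,0]]
    m=(P[:,2]>.026)&(P[:,2]<.034)&(abs(L[:,0])<.075)&(abs(L[:,1])<.04)&(hsv[:,1]>70)
    if m.sum()>20: out["pad"]=(m.sum(),)+tuple(np.round(x,1) for x in cv2.minAreaRect((P[m,:2]*1e3).astype(np.float32)))
    m=(P[:,2]>.012)&(P[:,2]<.022)&(abs(L[:,1])<.06)&(abs(L[:,0])<.2)
    out["base"]=tuple(np.round(x,1) for x in cv2.minAreaRect((P[m,:2]*1e3).astype(np.float32)))
    return out
E
python3 - <<'E'
from press import *
for c in ["wrist","top"]:
    print(c,fit(*shot(c)))
E
```

```text
wrist {'pins': (6, array([0.5496, 0.0897]), np.float64(77.1), array([0.2, 0.3, 0.4, 0.3, 0.6, 0.2])), 'pad': (np.int64(989), array([549.6,  89.7]), array([131.9,  62.2]), np.float64(77.1)), 'base': (array([552.6, 103.6]), array([204.5, 104.7]), np.float64(77.4))}
top {'pins': (5, array([0.5516, 0.0865]), np.float64(77.2), array([1.5, 0.6, 0.1, 0.8, 0.8])), 'pad': (np.int64(50), array([532.5,  83.6]), array([ 52.8, 131.6]), np.float64(4.6)), 'base': (array([557.7, 113.6]), array([232.3, 104. ]), np.float64(77.2))}
```

>>> step_arm --motion '[[[0.085,0.008,0.045,-0.02,0,0,0.5],[0.085,0.008,0.063,-0.08,0,0,0.5],[0.085,0.008,0.063,-0.14,0,0,0.5],[0.085,0.008,0.063,-0.19,0,0,0.5],[0.085,0.008,0.063,-0.22,0,0,0.5],[0.085,0.008,0.063,-0.24,0,0,0.5],[0.085,0.008,0.063,-0.251,0,0,0.5],[0.085,0.008,0.063,-0.251,0,0,0.5]]]'

```text
time: 4.5
tool_pos: [0.55, 0.0899, 0.0521]
tcp_rot: [2.492, 1.912, -0.002]
wrist_force: [-0.6, -0.1, 0.9]
width: 1.0
```

>>> step_arm --motion '[[[0.055,0,0,0,0,0,0],[0.04,0,0,0,0,0,0],[0.04,0,0,0,0,0,0],[0.04,0,0,0,0,0,0],[0.04,0,0,0,0,0,0],[0.04,0,0,0,0,0,0],[0.04,0,0,0,0,0,0],[0.04,0,0,0,0,0,0]]]' --newtons 60

```text
time: 5.5
tool_pos: [0.5515, 0.0901, 0.0538]
tcp_rot: [2.491, 1.911, 0.002]
wrist_force: [0.1, 1.1, 6.8]
width: 0.588
```

>>> step_arm --motion '[[[0.04,0,0,0.02,0,0,0],[0.04,0,0,0.05,0,0,0],[0.04,0,0,0.09,0,0,0],[0.04,0,-0.03,0.1,0,0,0],[0.04,0,-0.08,0.1,0,0,0],[0.04,0.003,-0.13,0.1,0,0,0],[0.04,0.005,-0.18,0.09,0,0,0],[0.04,0.005,-0.195,0.07,0,0,0]]]' --newtons 60

```text
time: 6.5
tool_pos: [0.5572, -0.1076, 0.1242]
tcp_rot: [2.492, 1.906, 0.004]
wrist_force: [0.4, 1.0, -0.8]
width: 0.585
```

>>> step_arm --motion '[[[0.04,0,0,-0.03,0,0,0],[0.04,0,0,-0.06,0,0,0],[0.04,0,0,-0.08,0,0,0],[0.04,0,0,-0.092,0,0,0],[0.04,0,0,-0.097,0,0,0],[0.04,0,0,-0.098,0,0,0],[0.04,0,0,-0.098,0,0,0],[0.04,0,0,-0.098,0,0,0]]]'

```text
time: 7.5
tool_pos: [0.5579, -0.1078, 0.0271]
tcp_rot: [2.491, 1.906, 0.005]
wrist_force: [0.1, -0.2, -0.3]
width: 0.585
```

>>> step_arm --motion '[[[0.04,0,0,-0.002,0,0,0],[0.04,0,0,-0.003,0,0,0],[0.085,0,0,-0.003,0,0,0],[0.085,0,0,-0.003,0,0,0],[0.085,0,0,-0.003,0,0,0],[0.085,0,0,-0.003,0,0,0],[0.085,0,0,0.04,0,0,0],[0.085,0,0,0.1,0,0,0]]]'

```text
time: 8.5
tool_pos: [0.5559, -0.1073, 0.1259]
tcp_rot: [2.494, 1.908, 0.0]
wrist_force: [-0.5, -0.5, 1.1]
width: 0.994
```

>>> step_arm --motion '[[[0.085,0,0,0.05,0,0,-10],[0.085,-0.01,-0.01,0.1,0,0,-20],[0.085,-0.03,-0.02,0.12,0,0,-30],[0.085,-0.05,-0.035,0.12,0,0,-40],[0.085,-0.07,-0.05,0.12,0,0,-50],[0.085,-0.09,-0.065,0.12,0,0,-60],[0.085,-0.11,-0.075,0.12,0,0,-70],[0.085,-0.115,-0.075,0.12,0,0,-80]]]'

```text
time: 9.5
tool_pos: [0.4397, -0.1828, 0.2459]
tcp_rot: [3.137, -0.153, -0.002]
wrist_force: [-0.3, -0.1, 0.4]
width: 0.999
```

```bash
cat > look.py <<'E'
from h import *
import sys
print(pose(),read_state()["q"].round(2),read_state()["time"])
for c in sys.argv[1:]:
    p,d,K,D,T=shot(c,"last_"+c)
    for n,z in [("board_0",.009),("pressing_block",.016)]:
        for r in regions_of(c,n): print(c,n,round(r["score"],2),rect(r["region"],z,K,D,T),p[r["region"]].mean(0).round())
E
python3 look.py wrist top
```

```text
(array([ 0.4397, -0.1828,  0.2459]), 'yjaw deg', np.float64(-95.6), 'z', array([-0.001, -0.001, -1.   ])) [-0.45 -0.11  2.02 -0.    1.23  1.22] 9.5
wrist board_0 0.98 (array([ 0.4402, -0.1816]), array([119.3,  51.4]), -7.2) [ 50.  78. 117.]
wrist board_0 0.87 (array([ 0.3867, -0.4575]), array([121.9,  54.2]), 26.8) [ 29.  31. 133.]
wrist board_0 0.57 (array([ 0.4368, -0.2757]), array([121.3,  54.3]), -19.7) [ 52.  78. 116.]
wrist pressing_block 0.96 (array([ 0.5572, -0.1074]), array([121.6,  52.7]), 75.1) [53. 61. 78.]
top board_0 0.84 (array([ 0.3861, -0.4649]), array([124.1,  54.9]), 28.9) [ 96.  97. 192.]
top board_0 0.74 (array([ 0.4396, -0.2816]), array([119. ,  55.2]), -19.8) [105. 134. 170.]
top board_0 0.65 (array([ 0.4378, -0.6321]), array([122.4,  53.6]), 1.3) [185. 120.  95.]
top board_0 0.45 (array([ 0.4215, -0.1646]), array([21.4, 10.7]), -1.2) [ 96. 129. 170.]
```

>>> step_arm --motion '[[[0.07,0,0.001,-0.05,0,0,-1.6],[0.07,0,0.001,-0.1,0,0,-1.6],[0.07,0,0.001,-0.15,0,0,-1.6],[0.07,0,0.001,-0.19,0,0,-1.6],[0.07,0,0.001,-0.21,0,0,-1.6],[0.07,0,0.001,-0.219,0,0,-1.6],[0.07,0,0.001,-0.22,0,0,-1.6],[0.07,0,0.001,-0.22,0,0,-1.6]]]'

```text
time: 10.8
tool_pos: [0.4422, -0.1816, 0.027]
tcp_rot: [3.135, -0.18, 0.002]
wrist_force: [-0.1, 0.4, -0.6]
width: 0.817
```

>>> step_arm --motion '[[[0.04,0,0,0,0,0,0],[0.04,0,0,0,0,0,0],[0.04,0,0,0,0,0,0],[0.04,0,0,0,0,0,0],[0.04,0,0,0.01,0,0,0],[0.04,0,0,0.04,0,0,0],[0.04,0,0,0.09,0,0,0],[0.04,0,0,0.13,0,0,0]]]' --newtons 60

```text
time: 11.8
tool_pos: [0.4425, -0.1818, 0.1594]
tcp_rot: [3.134, -0.18, 0.005]
wrist_force: [1.4, 0.2, -0.5]
width: 0.468
```

```bash
python3 look.py wrist
```

```text
(array([ 0.4425, -0.1818,  0.1594]), 'yjaw deg', np.float64(-96.6), 'z', array([ 0.003, -0.003, -1.   ])) [-0.44 -0.03  2.11 -0.    1.06  1.25] 11.8
wrist board_0 0.84 (array([ 0.4404, -0.1819]), array([119.1,  51.4]), -7.3) [ 51.  79. 119.]
wrist board_0 0.68 (array([ 0.4377, -0.2759]), array([118.3,  53.7]), -19.9) [ 51.  79. 117.]
wrist pressing_block 0.75 (array([ 0.5568, -0.1076]), array([120.1,  52.2]), 75.4) [53. 61. 78.]
```

View pics/last_wrist.png

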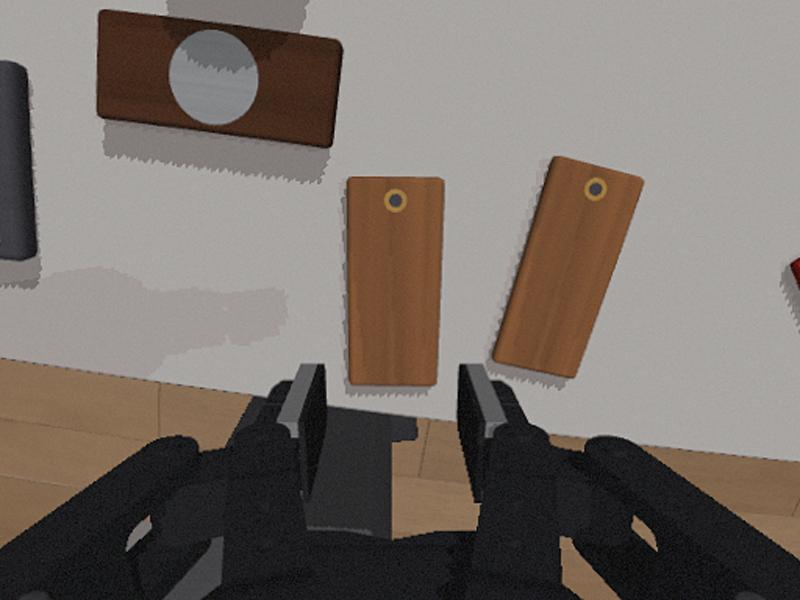

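The fingers are empty: both boards still lie undisturbed at (395,280) and (570,265), and the block is at (215,78). The fingertips passed above the board, so I'll go lower.

>>> step_arm --motion '[[[0.07,-0.002,0,-0.01,0,0,-0.6],[0.07,-0.002,0,-0.05,0,0,-0.6],[0.07,-0.002,0,-0.09,0,0,-0.6],[0.07,-0.002,0,-0.12,0,0,-0.6],[0.07,-0.002,0,-0.135,0,0,-0.6],[0.07,-0.002,0,-0.14,0,0,-0.6],[0.07,-0.002,0,-0.14,0,0,-0.6],[0.07,-0.002,0,-0.14,0,0,-0.6]]]'

```text
time: 12.95
tool_pos: [0.4434, -0.1831, 0.0217]
tcp_rot: [3.13, -0.197, 0.016]
wrist_force: [-0.5, 0.1, -0.2]
width: 0.816
```

>>> step_arm --motion '[[[0.03,0,0,0,0,0,0],[0.03,0,0,0,0,0,0],[0.03,0,0,0,0,0,0],[0.03,0,0,0,0,0,0],[0.03,0,0,0,0,0,0],[0.03,0,0,0,0,0,0],[0.03,0,0,0,0,0,0],[0.03,0,0,0,0,0,0]]]' --newtons 60

```text
time: 13.95
tool_pos: [0.4445, -0.1837, 0.0234]
tcp_rot: [3.129, -0.197, 0.019]
wrist_force: [-1.0, 0.4, 6.8]
width: 0.58
```

>>> step_arm --motion '[[[0.03,0,0,0.02,0,0,0],[0.03,0,0,0.06,0,0,0],[0.03,0,0,0.1,0,0,4],[0.03,0.01,0.02,0.14,0,0,14],[0.03,0.03,0.06,0.15,0,0,24],[0.03,0.04,0.1,0.15,0,0,34],[0.03,0.055,0.14,0.15,0,0,44],[0.03,0.065,0.17,0.15,0,0,54]]]'

```text
time: 14.95
tool_pos: [0.5101, -0.0121, 0.1742]
tcp_rot: [2.878, 1.257, 0.024]
wrist_force: [-0.5, -0.2, -0.4]
width: 0.578
```

```bash
python3 look.py
```

```text
(array([ 0.5101, -0.0121,  0.1742]), 'yjaw deg', np.float64(-42.8), 'z', array([ 0.014,  0.006, -1.   ])) [-0.08  0.01  2.05  0.01  1.07  0.67] 14.95
```

>>> step_arm --motion '[[[0.03,0.012,0.03,0,0,0,10],[0.03,0.025,0.065,0,0,0,20],[0.03,0.035,0.09,-0.01,0,0,29.9],[0.03,0.0405,0.1057,-0.02,0,0,29.9],[0.03,0.0405,0.1057,-0.03,0,0,29.9],[0.03,0.0405,0.1057,-0.03,0,0,29.9],[0.03,0.0405,0.1057,-0.03,0,0,29.9],[0.03,0.0405,0.1057,-0.03,0,0,29.9]]]'

```text
time: 15.95
tool_pos: [0.5509, 0.093, 0.1447]
tcp_rot: [-2.456, -1.954, -0.025]
wrist_force: [0.3, 0.2, -0.6]
width: 0.579
```

Run:
```python
from h import *
from press import fit
print(pose(),read_state()["q"].round(2),read_state()["time"])
p,d,K,D,T=shot("wrist","w3")
for r in regions_of("wrist","board_0"): print(round(r["score"],2),rect(r["region"],.125,K,D,T),p[r["region"]].mean(0).round())
print(fit(p,d,K,D,T))
```

```text
(array([0.5509, 0.093 , 0.1447]), 'yjaw deg', np.float64(-13.0), 'z', array([ 0.01 ,  0.012, -1.   ])) [0.12 0.13 1.97 0.01 1.03 0.34] 15.95
0.78 (array([0.551, 0.096]), array([109.1,  53.5]), 77.1) [ 55.  85. 126.]
{'pins': (5, array([0.5497, 0.0902]), np.float64(77.0), array([1. , 1.3, 0.8, 0.8, 0.6])), 'pad': (np.int64(1691), array([562.7, 147.1]), array([13.5, 61.8]), np.float64(77.0)), 'base': (array([550.9,  88.5]), array([286.8, 108.6]), np.float64(78.7))}
```

View pics/w3.png

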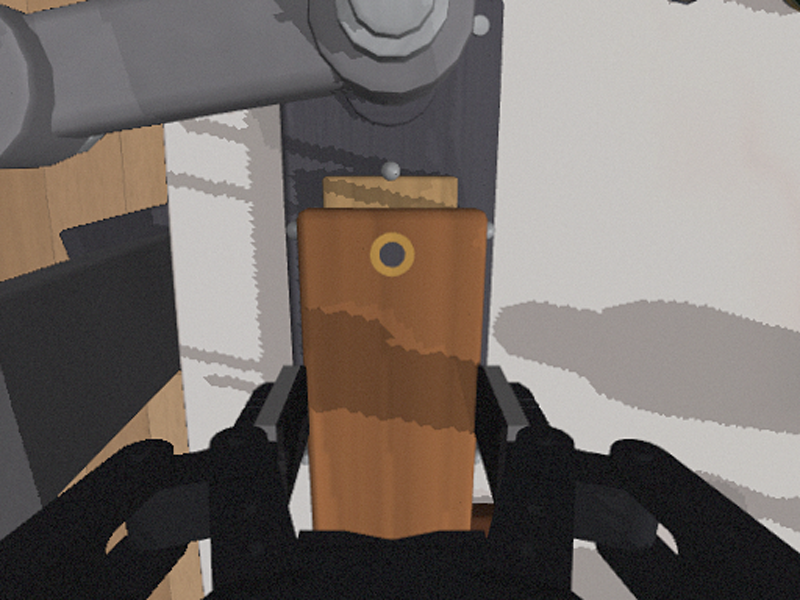

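The held board is square: its far edge is at (395,209) and it lies between the side pins at (292,230) and (490,230). Projected to its height, its centre comes within 1 mm of the bed middle. Lowering it now.

>>> step_arm --motion '[[[0.03,0,0,-0.02,0,0,0],[0.03,0,0,-0.04,0,0,0],[0.03,0,0,-0.06,0,0,0],[0.03,0,0,-0.075,0,0,0],[0.03,0,0,-0.085,0,0,0],[0.03,0,0,-0.09,0,0,0],[0.03,0,0,-0.0905,0,0,0],[0.03,0,0,-0.0905,0,0,0]]]'

```text
time: 17.05
tool_pos: [0.5514, 0.0932, 0.0548]
tcp_rot: [-2.456, -1.955, -0.026]
wrist_force: [0.5, -0.5, -1.1]
width: 0.581
```

>>> step_arm --motion '[[[0.07,0,0,0,0,0,0],[0.07,0,0,0,0,0,0],[0.07,0,0,0,0,0,0],[0.07,0,0,0,0,0,0],[0.07,0,0,0.02,0,0,0],[0.07,0,0,0.05,0,0,0],[0.07,0,0,0.1,0,0,0],[0.07,0,-0.03,0.15,0,0,0]]]'

```text
time: 18.05
tool_pos: [0.5511, 0.0642, 0.2059]
tcp_rot: [-2.453, -1.958, -0.026]
wrist_force: [0.9, -0.8, -0.4]
width: 0.818
```

Run:
```python
from h import *
print(pose(),read_state()["time"])
p,d,K,D,T=shot("wrist","w4")
for n in ["board_0","pressing_block"]:
  for r in regions_of("wrist",n): print(n,round(r["score"],2),rect(r["region"],.039,K,D,T),p[r["region"]].mean(0).round())
```

```text
(array([0.5511, 0.0642, 0.2059]), 'yjaw deg', np.float64(-12.8), 'z', array([ 0.011,  0.013, -1.   ])) 18.05
board_0 0.63 (array([0.551 , 0.0913]), array([118. ,  52.2]), 77.1) [ 52.  81. 122.]
board_0 0.45 (array([0.3958, 0.2364]), array([45.8, 42.4]), -15.9) [28. 27. 27.]
pressing_block 0.66 (array([ 0.5615, -0.0724]), array([92.3, 47.8]), 75.4) [57. 65. 81.]
```

>>> step_arm --motion '[[[0.07,-0.005,-0.03,0,0,0,-10],[0.07,-0.02,-0.08,0,0,0,-20],[0.07,-0.04,-0.13,0,0,0,-30],[0.07,-0.06,-0.18,-0.01,0,0.5,-40],[0.07,-0.075,-0.23,-0.02,0,0.7,-50],[0.07,-0.095,-0.28,-0.03,0,0.9,-60],[0.07,-0.11,-0.325,-0.04,-0.1,1,-70],[0.07,-0.114,-0.34,-0.05,-0.2,1,-80]]]'

```text
time: 19.2
tool_pos: [0.4383, -0.2789, 0.1571]
tcp_rot: [3.132, -0.097, -0.001]
wrist_force: [-0.0, -0.1, -0.0]
width: 0.818
```

>>> step_arm --motion '[[[0.07,0,0,0,0,0,-9],[0.07,0,0,0,0,0,-17],[0.07,0,0,0,0,0,-17],[0.07,0,0,0,0,0,-17],[0.07,0,0,0,0,0,-17],[0.07,0,0,0,0,0,-17],[0.07,0,0,0,0,0,-17],[0.07,0,0,0,0,0,-17]]]'

```text
time: 20.2
tool_pos: [0.4383, -0.2789, 0.1572]
tcp_rot: [3.083, -0.558, -0.003]
wrist_force: [-0.0, 0.2, 0.0]
width: 0.816
```

```bash
python3 look.py wrist
```

```text
(array([ 0.4383, -0.2789,  0.1572]), 'yjaw deg', np.float64(-110.5), 'z', array([-0.003, -0.008, -1.   ])) [-0.61  0.05  2.03 -0.01  1.05  1.32] 20.2
wrist board_0 0.78 (array([ 0.4371, -0.2775]), array([119.3,  52.7]), -20.2) [ 44.  68. 101.]
wrist board_0 0.7 (array([ 0.3865, -0.4588]), array([120.9,  51.7]), 27.3) [ 24.  26. 117.]
wrist pressing_block 0.9 (array([ 0.55  , -0.1351]), array([76. , 51.8]), 74.9) [41. 48. 62.]
```

>>> step_arm --motion '[[[0.07,-0.001,0.002,-0.04,0.4,-0.2,0.5],[0.07,-0.001,0.002,-0.08,0.4,-0.2,0.5],[0.07,-0.001,0.002,-0.11,0.4,-0.2,0.5],[0.07,-0.001,0.002,-0.125,0.4,-0.2,0.5],[0.07,-0.001,0.002,-0.133,0.4,-0.2,0.5],[0.07,-0.001,0.002,-0.137,0.4,-0.2,0.5],[0.07,-0.001,0.002,-0.137,0.4,-0.2,0.5],[0.07,-0.001,0.002,-0.137,0.4,-0.2,0.5]]]'

```text
time: 21.35
tool_pos: [0.438, -0.2774, 0.021]
tcp_rot: [3.092, -0.546, 0.003]
wrist_force: [-0.1, 0.7, -0.7]
width: 0.818
```

>>> step_arm --motion '[[[0.03,0,0,0,0,0,0],[0.03,0,0,0,0,0,0],[0.03,0,0,0,0,0,0],[0.03,0,0,0,0,0,0],[0.03,0,0,0,0,0,0],[0.03,0,0,0,0,0,0],[0.03,0,0,0,0,0,0],[0.03,0,0,0,0,0,0]]]'

```text
time: 22.35
tool_pos: [0.4388, -0.278, 0.0223]
tcp_rot: [3.092, -0.546, 0.006]
wrist_force: [-0.6, 0.4, 5.9]
width: 0.581
```

```bash
python3 look.py
```

```text
(array([ 0.4388, -0.278 ,  0.0223]), 'yjaw deg', np.float64(-110.0), 'z', array([ 0.003, -0.003, -1.   ])) [-0.61  0.23  2.12 -0.    0.78  1.31] 22.35
```

>>> step_arm --motion '[[[0.03,0,0,0.02,0,0,0],[0.03,0,0.01,0.06,0,0,7],[0.03,0,0.03,0.1,0,0,17],[0.03,0.01,0.07,0.14,0,0,27],[0.03,0.03,0.12,0.15,0,0,37],[0.03,0.05,0.17,0.15,0,0,47],[0.03,0.065,0.22,0.15,0,0,57],[0.03,0.08,0.26,0.15,0,0,67]]]'

```text
time: 23.35
tool_pos: [0.519, -0.016, 0.1725]
tcp_rot: [-2.877, -1.261, -0.008]
wrist_force: [-0.0, -0.3, -0.7]
width: 0.585
```

```bash
python3 look.py
```

```text
(array([ 0.519 , -0.016 ,  0.1725]), 'yjaw deg', np.float64(-42.7), 'z', array([ 0.004,  0.002, -1.   ])) [-0.08  0.03  2.02  0.    1.08  0.66] 23.35
```

>>> step_arm --motion '[[[0.03,0.01,0.03,0,0,0,10],[0.03,0.02,0.065,0,0,0,20],[0.03,0.03,0.095,-0.01,0,0,29.8],[0.03,0.0313,0.1082,-0.02,0,0,29.8],[0.03,0.0313,0.1082,-0.03,0,0,29.8],[0.03,0.0313,0.1082,-0.03,0,0,29.8],[0.03,0.0313,0.1082,-0.03,0,0,29.8],[0.03,0.0313,0.1082,-0.03,0,0,29.8]]]'

```text
time: 24.35
tool_pos: [0.5506, 0.0915, 0.1431]
tcp_rot: [-2.457, -1.957, -0.008]
wrist_force: [0.6, 0.5, -1.0]
width: 0.578
```

Run:
```python
from h import *
print(pose(),read_state()["time"])
p,d,K,D,T=shot("wrist","w5")
for r in regions_of("wrist","board_0"):
    c,s,a=rect(r["region"],.13,K,D,T); u=np.array([np.cos(np.radians(77.1)),np.sin(np.radians(77.1))])
    v,x=np.nonzero(r["region"]); P=onplane(np.c_[x,v],.1295,K,D,T)[:,:2]-[.5497,.0897]
    print(round(r["score"],2),c,s,a,"far edge",np.percentile(P@u,99.5),"sides",np.percentile(P@[-u[1],u[0]],[.5,99.5]))
```

```text
(array([0.5506, 0.0915, 0.1431]), 'yjaw deg', np.float64(-12.9), 'z', array([ 0.004,  0.004, -1.   ])) 24.35
0.7 [0.5515 0.0991] [106.6  51.2] 77.1 far edge 0.06235096562867383 sides [-0.02489705  0.02535419]
0.57 [0.5643 0.1522] [30.2  3.6] -12.9 far edge 0.0659604192398044 sides [-0.01505515  0.01486301]
0.29 [0.5296 0.1876] [122.5  39.1] -14.2 far edge 0.11071230150538387 sides [-0.01821412  0.10120886]
```

>>> step_arm --motion '[[[0.03,0,-0.001,-0.02,0,0,0],[0.03,0,-0.0015,-0.04,0,0,0],[0.03,0,-0.0015,-0.06,0,0,0],[0.03,0,-0.0015,-0.073,0,0,0],[0.03,0,-0.0015,-0.079,0,0,0],[0.03,0,-0.0015,-0.081,0,0,0],[0.03,0,-0.0015,-0.081,0,0,0],[0.03,0,-0.0015,-0.081,0,0,0]]]'

```text
time: 25.45
tool_pos: [0.5512, 0.0903, 0.0628]
tcp_rot: [-2.457, -1.958, -0.01]
wrist_force: [-0.6, 1.1, -1.0]
width: 0.586
```

>>> step_arm --motion '[[[0.07,0,0,0,0,0,0],[0.07,0,0,0,0,0,0],[0.07,0,0,0,0,0,0],[0.07,0,0,0,0,0,0],[0.07,0,0,0.02,0,0,0],[0.07,0,0,0.05,0,0,0],[0.07,0,0,0.1,0,0,0],[0.07,0,-0.05,0.15,0,0,0]]]'

```text
time: 26.45
tool_pos: [0.5514, 0.0476, 0.2086]
tcp_rot: [-2.453, -1.962, -0.012]
wrist_force: [1.3, -0.0, 0.3]
width: 0.819
```

>>> step_arm --motion '[[[0.085,0,-0.05,0,0,0,-0.5],[0.085,0.003,-0.1,0,0,0,-1],[0.085,0.006,-0.12,0,0,0,-2],[0.085,0.006,-0.12,0,0,0,-2],[0.085,0.006,-0.12,0,0,0,-2],[0.085,0.006,-0.12,0,0,0,-2],[0.085,0.006,-0.12,0,0,0,-2],[0.085,0.006,-0.12,0,0,0,-2]]]'

```text
time: 27.45
tool_pos: [0.5574, -0.0718, 0.2086]
tcp_rot: [-2.486, -1.92, -0.012]
wrist_force: [1.1, 0.2, 0.0]
width: 0.998
```

Run:
```python
from h import *
print(pose(),read_state()["time"])
p,d,K,D,T=shot("wrist","w6")
for n,z in [("board_0",.048),("pressing_block",.016)]:
  for r in regions_of("wrist",n): print(n,round(r["score"],2),rect(r["region"],z,K,D,T),p[r["region"]].mean(0).round())
```

```text
(array([ 0.5574, -0.0718,  0.2086]), 'yjaw deg', np.float64(-14.6), 'z', array([ 0.006,  0.005, -1.   ])) 27.45
board_0 0.7 (array([0.5435, 0.0574]), array([53.4, 51.5]), 77.7) [41. 65. 98.]
board_0 0.6 (array([0.5268, 0.0337]), array([2.5, 0.8]), -15.1) [32. 49. 69.]
pressing_block 0.74 (array([ 0.5583, -0.1053]), array([120.1,  52.4]), 75.1) [44. 52. 67.]
pressing_block 0.61 (array([ 0.7462, -0.2239]), array([193.2,  94. ]), -43.4) [89. 91. 93.]
```

View pics/w6.png

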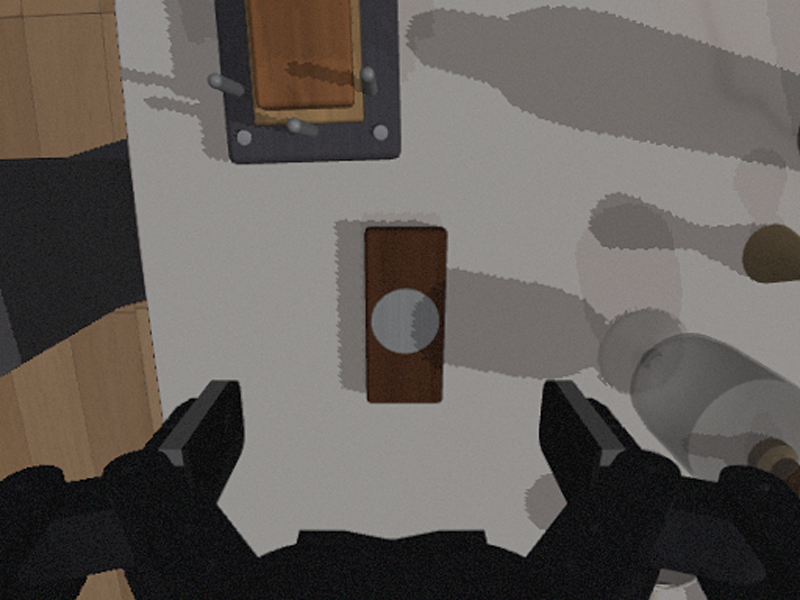

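The picture shows the two-board pile at (305,50), square on the pad. The block is at (405,320), undisturbed, with the goblet well to its right at (700,380). I'm picking up the block.

>>> step_arm --motion '[[[0.075,0.0005,-0.034,-0.04,-0.3,0.3,-0.3],[0.075,0.0005,-0.034,-0.09,-0.3,0.3,-0.3],[0.075,0.0005,-0.034,-0.13,-0.3,0.3,-0.3],[0.075,0.0005,-0.034,-0.16,-0.3,0.3,-0.3],[0.075,0.0005,-0.034,-0.178,-0.3,0.3,-0.3],[0.075,0.0005,-0.034,-0.185,-0.3,0.3,-0.3],[0.075,0.0005,-0.034,-0.186,-0.3,0.3,-0.3],[0.075,0.0005,-0.034,-0.186,-0.3,0.3,-0.3]]]'

```text
time: 28.6
tool_pos: [0.5591, -0.1064, 0.0239]
tcp_rot: [2.49, 1.912, 0.003]
wrist_force: [-0.0, -0.2, 0.3]
width: 0.874
```

>>> step_arm --motion '[[[0.03,0,0,0,0,0,0],[0.03,0,0,0,0,0,0],[0.03,0,0,0,0,0,0],[0.03,0,0,0,0,0,0],[0.03,0,0,0,0,0,0],[0.03,0,0,0,0,0,0],[0.03,0,0,0,0,0,0],[0.03,0,0,0,0,0,0]]]' --newtons 80

```text
time: 29.6
tool_pos: [0.5606, -0.1068, 0.0258]
tcp_rot: [2.488, 1.91, 0.006]
wrist_force: [-0.4, 1.3, 7.0]
width: 0.583
```

```bash
python3 look.py
```

```text
(array([ 0.5606, -0.1068,  0.0258]), 'yjaw deg', np.float64(-15.0), 'z', array([ 0.006, -0.002, -1.   ])) [-0.23  0.31  2.01 -0.    0.81  0.03] 29.6
```

>>> step_arm --motion '[[[0.03,0,0,0.02,0,0,0],[0.03,0,0,0.06,0,0,0],[0.03,0,0.02,0.11,0,0,1],[0.03,-0.002,0.07,0.13,0,0,2.1],[0.03,-0.005,0.12,0.13,0,0,2.1],[0.03,-0.008,0.165,0.13,0,0,2.1],[0.03,-0.01,0.19,0.13,0,0,2.1],[0.03,-0.0105,0.1965,0.125,0,0,2.1]]]'

```text
time: 30.6
tool_pos: [0.55, 0.0913, 0.1511]
tcp_rot: [2.45, 1.958, 0.008]
wrist_force: [0.1, 0.7, -0.8]
width: 0.578
```

Run:
```python
from h import *
s=pose();print(s,read_state()["time"],read_state()["width"]); zt=s[0][2]-.0258+.016
p,d,K,D,T=shot("wrist","w7"); u=np.array([np.cos(np.radians(77.1)),np.sin(np.radians(77.1))])
for n in ["pressing_block"]:
  for r in regions_of("wrist",n):
    v,x=np.nonzero(r["region"]); P=onplane(np.c_[x,v],zt,K,D,T)[:,:2]-[.5497,.0897]
    print(n,round(r["score"],2),rect(r["region"],zt,K,D,T),"far edge",np.percentile(P@u,99.5),"sides",np.percentile(P@[-u[1],u[0]],[.5,99.5]))
```

```text
(array([0.55  , 0.0913, 0.1511]), 'yjaw deg', np.float64(-12.7), 'z', array([ 0.007, -0.001, -1.   ])) 30.6 0.5780807268302985
pressing_block 0.72 (array([0.5513, 0.1001]), array([103.8,  50.9]), 77.2) far edge 0.061629908904881195 sides [-0.02422274  0.02574618]
```

View pics/w7.png

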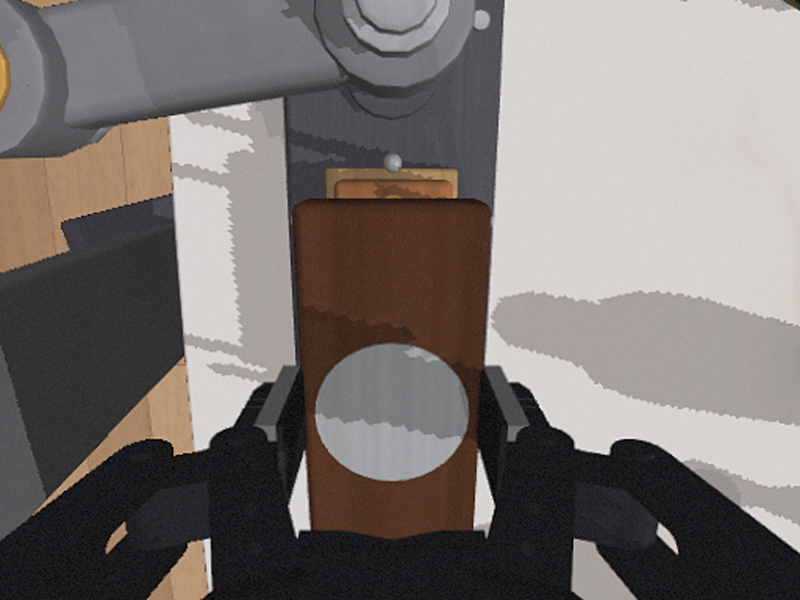

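The block is held square above the pile: its far edge is at (392,203), with the pile edge at (392,185) behind it. Lowering it and releasing.

>>> step_arm --motion '[[[0.03,0,-0.001,-0.02,0,0,-0.2],[0.03,0,-0.0015,-0.04,0,0,-0.2],[0.03,0,-0.0015,-0.055,0,0,-0.2],[0.03,0,-0.0015,-0.067,0,0,-0.2],[0.03,0,-0.0015,-0.074,0,0,-0.2],[0.03,0,-0.0015,-0.077,0,0,-0.2],[0.03,0,-0.0015,-0.077,0,0,-0.2],[0.03,0,-0.0015,-0.077,0,0,-0.2]]]'

```text
time: 31.7
tool_pos: [0.5498, 0.0885, 0.0737]
tcp_rot: [2.454, 1.953, 0.005]
wrist_force: [-1.5, -1.6, 2.3]
width: 0.579
```

>>> step_arm --motion '[[[0.07,0,0,0,0,0,0],[0.07,0,0,0,0,0,0],[0.07,0,0,0,0,0,0],[0.07,0,0,0,0,0,0],[0.07,0,0,0.02,0,0,0],[0.07,0,0,0.05,0,0,0],[0.07,0,0,0.1,0,0,0],[0.07,0,-0.04,0.15,0,0,0]]]'

```text
time: 32.7
tool_pos: [0.5497, 0.0507, 0.2237]
tcp_rot: [2.452, 1.957, 0.006]
wrist_force: [1.5, 0.5, -0.7]
width: 0.822
```

>>> step_arm --motion '[[[0.05,0,-0.03,0.02,0,0,0],[0.03,0,-0.03,0.04,0,0,0],[0.0,0,-0.03,0.05,0,0,0],[0.0,0,-0.03,0.05,0,0,0],[0.0,0,-0.03,0.05,0,0,0],[0.0,0,-0.03,0.05,0,0,0],[0.0,0,-0.03,0.05,0,0,0],[0.0,0,-0.03,0.05,0,0,0]]]'

```text
time: 33.7
tool_pos: [0.5496, 0.0208, 0.2733]
tcp_rot: [2.452, 1.958, 0.005]
wrist_force: [-0.7, -0.5, -0.5]
width: 0.001
```

Run:
```python
from h import *
from press import fit
s=pose();print(s,read_state()["time"],read_state()["width"])
p,d,K,D,T=shot("wrist","w8"); print(fit(p,d,K,D,T))
for r in regions_of("wrist","pressing_block"): print(round(r["score"],2),rect(r["region"],.064,K,D,T))
for r in regions_of("wrist","board_0"): print("b",round(r["score"],2),rect(r["region"],.048,K,D,T))
P,uv=cloud(d,K,D,T)
for lo,hi in [(.1,.106),(.107,.131),(.133,.142),(.175,.183),(.19,.216)]:
    m=(P[:,0]>.4)&(P[:,0]<.6)&(P[:,1]>.12)&(P[:,1]<.3)&(P[:,2]>lo)&(P[:,2]<hi)
    if m.sum()>5: print(lo,m.sum(),np.median(P[m],0).round(3),[np.round(x,1) for x in cv2.minAreaRect((P[m,:2]*1e3).astype(np.float32))])
```

```text
(array([0.5496, 0.0208, 0.2733]), 'yjaw deg', np.float64(-12.8), 'z', array([ 0.005, -0.001, -1.   ])) 33.7 0.0006650931069532359
{'pins': (6, array([0.5497, 0.0896]), np.float64(77.2), array([0.6, 0.6, 0.5, 0.4, 0.5, 0.5])), 'pad': (np.int64(609), array([549.6,  90.1]), array([131. ,  62.1]), np.float64(77.0)), 'base': (array([551.4,  97.5]), array([191.8, 104.8]), np.float64(77.2))}
0.58 (array([0.5495, 0.0879]), array([117.6,  51.7]), 77.2)
b 0.32 (array([0.4964, 0.1104]), array([212.5, 176.5]), -13.7)
0.107 289 [0.466 0.185 0.118] [array([462.4, 187.1]), array([ 6.6, 28.6]), np.float64(85.0)]
0.133 55 [0.46  0.185 0.136] [array([459.7, 185.6]), array([ 1.7, 13.8]), np.float64(77.5)]
```

View pics/w8.png

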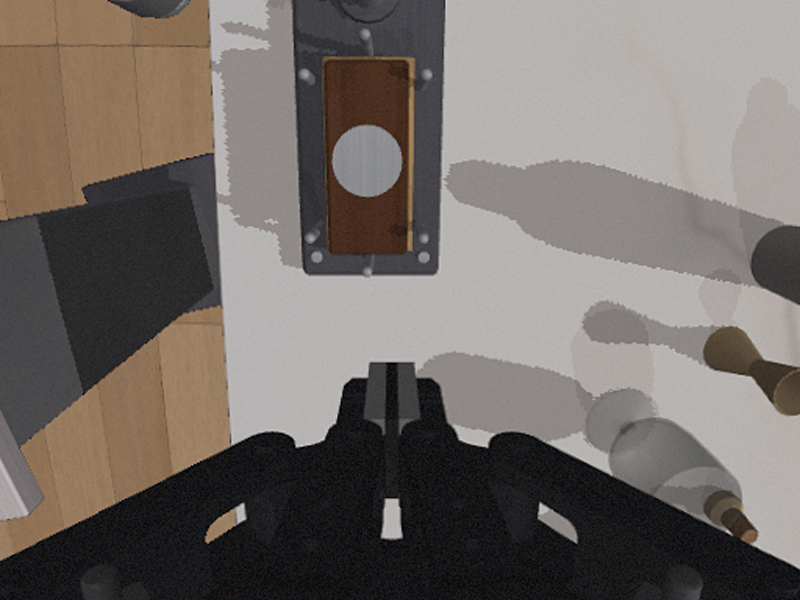

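The picture shows the block square on the pile with its disc at (367,161) inside the pins; it measures within 2 mm and 0.1°. Next I'm looking at the knob.

>>> step_arm --motion '[[[0,-0.02,0.02,0.03,0,0,0],[0,-0.04,0.05,0.057,0,0,0],[0,-0.06,0.08,0.057,0,0,0],[0.04,-0.08,0.09,0.057,0,0,0],[0.04,-0.095,0.1,0.057,0,0,0],[0.085,-0.095,0.1,0.057,0,0,0],[0.085,-0.095,0.1,0.057,0,0,0],[0.085,-0.095,0.1,0.057,0,0,0]]]'

```text
time: 34.85
tool_pos: [0.4552, 0.1202, 0.3305]
tcp_rot: [2.452, 1.956, 0.005]
wrist_force: [0.8, 0.3, 0.4]
width: 0.996
```

Run:
```python
from h import *
s=pose();print(s,read_state()["time"],read_state()["q"].round(2))
p,d,K,D,T=shot("wrist","w9")
P,uv=cloud(d,K,D,T)
for lo,hi in [(.107,.131),(.133,.142),(.175,.19),(.205,.216)]:
    m=(P[:,0]>.4)&(P[:,0]<.62)&(P[:,1]>.12)&(P[:,1]<.3)&(P[:,2]>lo)&(P[:,2]<hi)
    if m.sum()>5: print(lo,m.sum(),np.median(P[m],0).round(3),[np.round(x,1) for x in cv2.minAreaRect((P[m,:2]*1e3).astype(np.float32))])
```

```text
(array([0.4552, 0.1202, 0.3305]), 'yjaw deg', np.float64(-12.8), 'z', array([ 0.005, -0.002, -1.   ])) 34.85 [ 0.21 -0.17  1.92 -0.    1.39  0.43]
0.107 2595 [0.53  0.201 0.128] [array([543.5, 201.3]), array([ 41.2, 100.6]), np.float64(81.3)]
0.133 353 [0.569 0.198 0.139] [array([573.5, 197.5]), array([30.1, 28.9]), np.float64(6.1)]
0.175 2215 [0.473 0.206 0.183] [array([464.3, 205.5]), array([51.1, 56. ]), np.float64(81.0)]
0.205 2025 [0.465 0.207 0.211] [array([464.3, 206.2]), array([52.9, 21.4]), np.float64(77.3)]
```

View pics/w9.png

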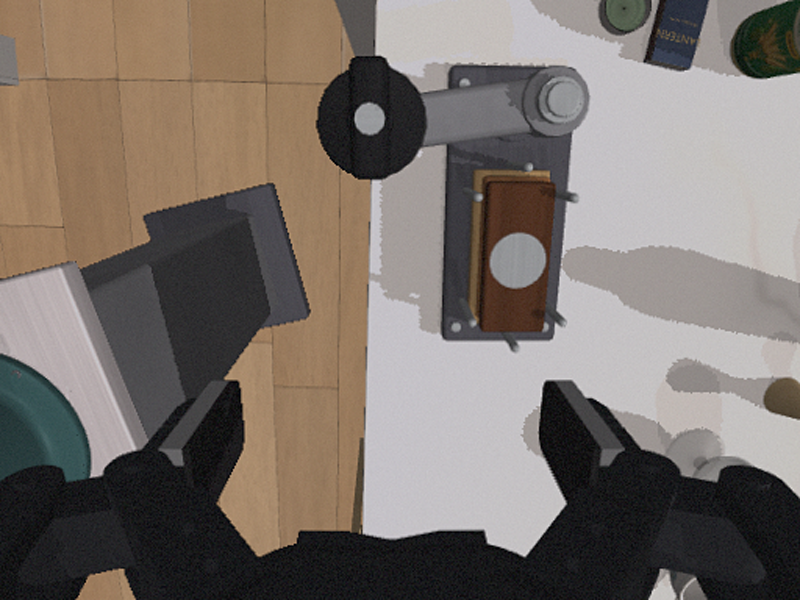

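The picture shows the knob at (370,118), its bar about 77° in world, and the post at (560,100). That puts the arm 1.43 rad from its stop. I'll grip the bar, swing along an arc while turning with the arm, then push and screw.

>>> step_arm --motion '[[[0.05,0.004,0.04,0,0,0,0],[0.05,0.009,0.08,0,0,0,0],[0.05,0.009,0.086,-0.03,0,0,0],[0.05,0.009,0.086,-0.07,0,0,0],[0.05,0.009,0.086,-0.1,0,0,0],[0.05,0.009,0.086,-0.115,0,0,0],[0.05,0.009,0.086,-0.12,0,0,0],[0.05,0.009,0.086,-0.12,0,0,0]]]'

```text
time: 35.9
tool_pos: [0.4649, 0.2063, 0.2113]
tcp_rot: [2.452, 1.956, 0.007]
wrist_force: [-0.8, 0.4, 0.0]
width: 0.583
```

>>> step_arm --motion '[[[0.0,0,0,0,0,0,0],[0.0,0,0,0,0,0,0],[0.0,0,0,0,0,0,0],[0.0,0,0,0,0,0,0],[0.0,0,0,0,0,0,0],[0.0,0,0,0,0,0,0],[0.0,0,0,0,0,0,0],[0.0,0,0,0,0,0,0]]]' --newtons 50

```text
time: 36.9
tool_pos: [0.4653, 0.2066, 0.2115]
tcp_rot: [2.452, 1.956, 0.009]
wrist_force: [0.6, 3.6, 2.3]
width: 0.195
```

Run:
```python
from h import *
s=pose();print(s,read_state()["time"],read_state()["q"].round(2),read_state()["torque"].round(2))
c=np.array([.5738,.1972]); v=s[0][:2]-c; print(np.hypot(*v),np.degrees(np.arctan2(v[1],v[0])))
a0=np.arctan2(v[1],v[0])%(2*np.pi)
for deg in np.arange(10,91,10): 
    a=a0+np.radians(deg); print(deg,(c+.110*np.array([np.cos(a),np.sin(a)])-s[0][:2]).round(4))
a=np.radians(257.1);print("end",np.degrees(a-a0),(c+.110*np.array([np.cos(a),np.sin(a)])-s[0][:2]).round(4))
```

```text
(array([0.4653, 0.2066, 0.2115]), 'yjaw deg', np.float64(-12.9), 'z', array([ 0.007, -0.   , -1.   ])) 36.9 [ 0.37 -0.02  2.   -0.    1.16  0.6 ] [ 0.55 -0.25  0.03]
0.1089064277258234 175.04848964299245
10 [-0.0011 -0.0191]
20 [ 0.0023 -0.038 ]
30 [ 0.0088 -0.056 ]
40 [ 0.0184 -0.0726]
50 [ 0.0308 -0.0872]
60 [ 0.0455 -0.0996]
70 [ 0.0621 -0.1091]
80 [ 0.0801 -0.1157]
90 [ 0.099 -0.119]
end 82.0515103570076 [ 0.0839 -0.1166]
```

>>> step_arm --motion '[[[0,-0.0015,-0.0095,0,0,0,5],[0,-0.0011,-0.019,0,0,0,10],[0,0.0002,-0.0286,0,0,0,15],[0,0.0023,-0.038,0,0,0,20],[0,0.0052,-0.0471,0,0,0,25],[0,0.0088,-0.056,0,0,0,30],[0,0.0133,-0.0645,0,0,0,35],[0,0.0184,-0.0726,0,0,0,40]]]'

```text
time: 37.9
tool_pos: [0.4825, 0.1354, 0.2111]
tcp_rot: [-1.634, -2.681, -0.013]
wrist_force: [-2.0, 8.2, 2.6]
width: 0.198
```

```bash
cat > arc.py <<'E'
from h import *
s=pose();print(s,read_state()["time"],read_state()["q"].round(2),read_state()["wrist_force"].round(1),read_state()["torque"].round(2),read_state()["width"])
c=np.array([.5738,.1972]); v=s[0][:2]-c; a0=np.arctan2(v[1],v[0])%(2*np.pi); print(np.hypot(*v),np.degrees(a0))
for ad in list(range(215,257,5))+[257.1]:
    a=np.radians(ad); print(ad,round(ad-np.degrees(a0),1),(c+.110*np.array([np.cos(a),np.sin(a)])-s[0][:2]).round(4))
E
python3 arc.py
```

```text
(array([0.4825, 0.1354, 0.2111]), 'yjaw deg', np.float64(27.3), 'z', array([ 0.003,  0.008, -1.   ])) 37.9 [ 0.22 -0.04  2.02  0.01  1.16 -0.26] [-2.   8.2  2.6] [ 1.38  0.31 -0.04] 0.19756585573531577
0.11024939909133291 214.09365376327514
215 0.9 [ 0.0012 -0.0013]
220 5.9 [ 0.007  -0.0089]
225 10.9 [ 0.0135 -0.016 ]
230 15.9 [ 0.0206 -0.0225]
235 20.9 [ 0.0282 -0.0283]
240 25.9 [ 0.0363 -0.0335]
245 30.9 [ 0.0448 -0.0379]
250 35.9 [ 0.0537 -0.0416]
255 40.9 [ 0.0628 -0.0445]
257.1 43.0 [ 0.0667 -0.0454]
```

>>> step_arm --motion '[[[0,0.007,-0.0089,0,0,0,5.9],[0,0.0135,-0.016,0,0,0,10.9],[0,0.0206,-0.0225,0,0,0,15.9],[0,0.0282,-0.0283,0,0,0,20.9],[0,0.0363,-0.0335,0,0,0,25.9],[0,0.0448,-0.0379,0,0,0,30.9],[0,0.0537,-0.0416,0,0,0,35.9],[0,0.0628,-0.0445,0,0,0,40.9]]]'

```text
time: 38.9
tool_pos: [0.5414, 0.0907, 0.209]
tcp_rot: [-0.588, -3.072, -0.007]
wrist_force: [-7.2, 2.1, 3.5]
width: 0.196
```

>>> step_arm --motion '[[[0,0.003,-0.001,0,0,0,1.5],[0,0.006,-0.0015,0,0,0,2],[0,0.007,-0.0015,0,0,0,2],[0,0.008,-0.0015,0,0,0,2],[0,0.008,-0.0015,0,0,0,2],[0,0.008,-0.0015,0,0,0,2],[0,0.008,-0.0015,0,0,0,2],[0,0.008,-0.0015,0,0,0,2]]]'

```text
time: 39.9
tool_pos: [0.5456, 0.0895, 0.2071]
tcp_rot: [-0.532, -3.073, -0.005]
wrist_force: [-7.6, 3.2, 2.6]
width: 0.198
```

```bash
python3 arc.py
```

```text
(array([0.5456, 0.0895, 0.2071]), 'yjaw deg', np.float64(70.3), 'z', array([-0.022,  0.007, -1.   ])) 39.9 [ 0.11  0.08  1.9   0.01  1.18 -1.12] [-7.6  3.2  2.6] [0.59 0.79 0.06] 0.19842312615894642
0.11133072352230537 255.32716295611002
215 -40.3 [-0.0619  0.0446]
220 -35.3 [-0.0561  0.037 ]
225 -30.3 [-0.0496  0.0299]
230 -25.3 [-0.0425  0.0234]
235 -20.3 [-0.0349  0.0176]
240 -15.3 [-0.0268  0.0124]
245 -10.3 [-0.0183  0.008 ]
250 -5.3 [-0.0094  0.0043]
255 -0.3 [-0.0003  0.0014]
257.1 1.8 [0.0036 0.0005]
```

>>> step_arm --motion '[[[0,0.003,0,0.001,-0.2,-0.6,0],[0,0.006,0.001,0.002,-0.4,-1.2,0],[0,0.008,0.001,0.003,-0.4,-1.2,0],[0,0.01,0.001,0.003,-0.4,-1.2,0],[0,0.01,0.001,0.003,-0.4,-1.2,0],[0,0.01,0.001,0.003,-0.4,-1.2,0],[0,0.01,0.001,0.003,-0.4,-1.2,0],[0,0.01,0.001,0.003,-0.4,-1.2,0]]]'

```text
time: 40.9
tool_pos: [0.5486, 0.0892, 0.2064]
tcp_rot: [-0.533, -3.078, 0.01]
wrist_force: [-14.3, -1.2, 2.9]
width: 0.203
```

```bash
python3 arc.py|head -2
python3 - <<'E'
from h import *
p,d,K,D,T=shot("wrist","w10")
P,uv=cloud(d,K,D,T); 
c=np.array([.5738,.1972])
m=(np.hypot(*(P[:,:2]-c).T)<.105)&(np.hypot(*(P[:,:2]-c).T)>.03)&(P[:,2]>.12)&(P[:,2]<.135)
q=P[m]-np.append(c,0); print(m.sum(),q.mean(0).round(4),np.degrees(np.arctan2(q[:,1].mean(),q[:,0].mean()))%360)
p,d,K,D,T=shot("top","t10"); P,uv=cloud(d,K,D,T)
m=(np.hypot(*(P[:,:2]-c).T)<.105)&(np.hypot(*(P[:,:2]-c).T)>.025)&(P[:,2]>.115)&(P[:,2]<.135)
q=P[m]-np.append(c,0); print(m.sum(),q.mean(0).round(4))
E
```

```text
(array([0.5486, 0.0892, 0.2064]), 'yjaw deg', np.float64(70.4), 'z', array([-0.019, -0.003, -1.   ])) 40.9 [ 0.12  0.09  1.9  -0.    1.17 -1.11] [-14.3  -1.2   2.9] [-0.08  2.01  0.04] 0.20294940685533966
0.1109010369653954 256.86597769360367
4307 [-0.0162 -0.0562  0.1279] 253.9187415486012
17 [-0.0174 -0.0348  0.1278]
```

View pics/w10.png

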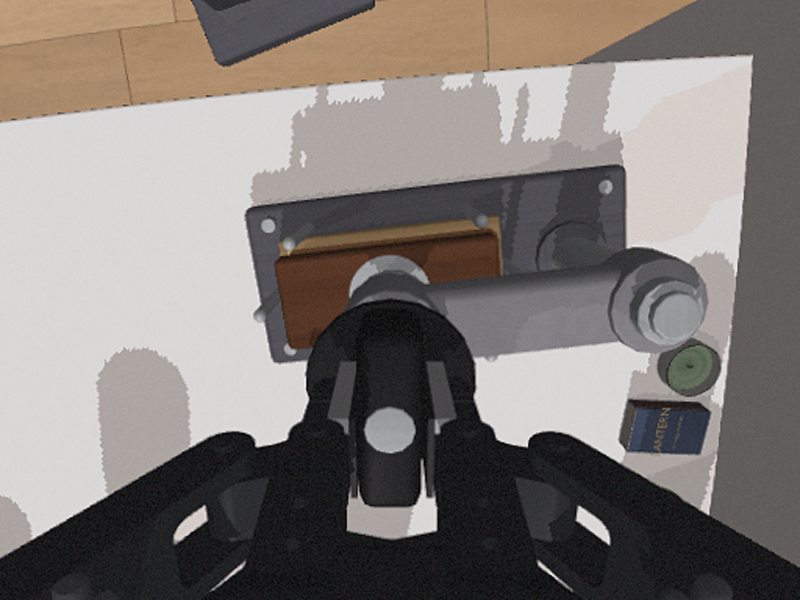

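The picture shows the arm (grey, from (660,310) to (400,290)) over the block, with the fingers holding the knob bar at (390,430). I'll check the arm angle more exactly.

```bash
cat > arm.py <<'E'
from h import *
p,d,K,D,T=shot("wrist"); P,uv=cloud(d,K,D,T)
c=np.array([.5738,.1972]); r=np.hypot(*(P[:,:2]-c).T)
b=(P[:,2]>.136)&(P[:,2]<.143)&(r<.03); print("post top",cv2.minAreaRect((P[b,:2]*1e3).astype(np.float32)) if b.sum()>5 else None)
m=(r<.08)&(r>.03)&(P[:,2]>.126)&(P[:,2]<.132)
x=cv2.minAreaRect((P[m,:2]*1e3).astype(np.float32)); print("arm top",m.sum(),x)
vx,vy,x0,y0=cv2.fitLine((P[m,:2]*1e3).astype(np.float32),cv2.DIST_HUBER,0,.01,.01).ravel(); print("line deg",np.degrees(np.arctan2(vy,vx))%180,x0,y0)
E
python3 arm.py
```

```text
post top ((573.5735473632812, 196.51034545898438), (26.780269622802734, 26.107913970947266), 62.8694953918457)
arm top 3414 ((561.8875732421875, 145.36441040039062), (53.40334701538086, 30.41203498840332), 77.75679016113281)
line deg 78.54141 560.4771 144.22179
```

>>> step_arm --motion '[[[0,0.001,0,-0.005,0,-0.5,0],[0,0.001,0,-0.01,0,-1,0],[0,0.001,0,-0.015,0,-1,0],[0,0.001,0,-0.02,0,-1,0],[0,0.001,0,-0.025,0,-1,0],[0,0.001,0,-0.029,0,-1,0],[0,0.001,0,-0.031,0,-1,0],[0,0.001,0,-0.031,0,-1,0]]]' --newtons 80

```text
time: 42.05
tool_pos: [0.5482, 0.0891, 0.1787]
tcp_rot: [-0.535, -3.092, 0.006]
wrist_force: [-14.1, 0.5, 23.1]
width: 0.19
```

```bash
python3 arc.py|head -2
```

```text
(array([0.5482, 0.0891, 0.1787]), 'yjaw deg', np.float64(70.4), 'z', array([-0.004, -0.003, -1.   ])) 42.05 [ 0.12  0.1   1.94 -0.    1.11 -1.11] [-14.1   0.5  23.1] [ 0.21  2.45 -0.  ] 0.18951252482482628
0.11108991853449167 256.67678946512746
```

>>> step_arm --motion '[[[0,0,0,-0.001,0,0,-10],[0,0,0,-0.001,0,0,-20],[0,0,0,-0.001,0,0,-30],[0,0,0,-0.001,0,0,-40],[0,0,0,-0.001,0,0,-50],[0,0,0,-0.001,0,0,-60],[0,0,0,-0.001,0,0,-70],[0,0,0,-0.001,0,0,-80]]]'

```text
time: 43.05
tool_pos: [0.5503, 0.09, 0.1798]
tcp_rot: [-2.403, -2.018, -0.006]
wrist_force: [-0.9, 4.3, 8.5]
width: 0.191
```

```bash
python3 arc.py|head -2
```

```text
(array([0.5503, 0.09  , 0.1798]), 'yjaw deg', np.float64(-10.0), 'z', array([ 0.001,  0.005, -1.   ])) 43.05 [0.11 0.1  1.94 0.01 1.1  0.29] [-0.9  4.3  8.5] [ 0.65 -0.09  0.07] 0.19055958064521009
0.10974556938664994 257.6354118061636
```

>>> step_arm --motion '[[[0,0,0,-0.001,0,0,-10],[0,0,0,-0.001,0,0,-20],[0,0,0,-0.001,0,0,-30],[0,0,0,-0.001,0,0,-40],[0,0,0,-0.001,0,0,-50],[0,0,0,-0.001,0,0,-60],[0,0,0,-0.001,0,0,-70],[0,0,0,-0.001,0,0,-80]]]'

```text
time: 44.05
tool_pos: [0.5518, 0.0882, 0.1803]
tcp_rot: [3.138, -0.006, 0.013]
wrist_force: [-1.8, -5.2, 8.2]
width: 0.195
```

```bash
python3 arc.py|head -2
```

```text
(array([0.5518, 0.0882, 0.1803]), 'yjaw deg', np.float64(-90.2), 'z', array([ 0.009, -0.004, -1.   ])) 44.05 [ 0.12  0.1   1.94 -0.01  1.1   1.69] [-1.8 -5.2  8.2] [-0.98  0.35  0.06] 0.19467940934587535
0.11119802156513396 258.5890168732346
```

>>> step_arm --motion '[[[0,-0.001,0.001,-0.001,0,0,-8],[0,-0.001,0.001,-0.001,0,0,-16],[0,-0.001,0.001,-0.001,0,0,-24],[0,-0.001,0.001,-0.001,0,0,-32],[0,-0.001,0.001,-0.001,0,0,-38],[0,-0.001,0.001,-0.001,0,0,-42],[0,-0.001,0.001,-0.001,0,0,-44],[0,-0.001,0.001,-0.001,0,0,-44]]]'

```text
time: 45.05
tool_pos: [0.5513, 0.087, 0.1804]
tcp_rot: [2.901, -1.178, 0.014]
wrist_force: [-3.2, -5.4, 8.0]
width: 0.191
```

```bash
python3 arc.py|head -2
```

```text
(array([0.5513, 0.087 , 0.1804]), 'yjaw deg', np.float64(-134.2), 'z', array([ 0.004, -0.013, -1.   ])) 45.05 [ 0.12  0.1   1.94 -0.02  1.1   2.47] [-3.2 -5.4  8. ] [-0.88  0.68 -0.04] 0.1914856769995663
0.11247350799188223 258.4602862071004
```

>>> step_arm --motion '[[[0.05,0,0,0,0,0,0],[0.05,0,0,0,0,0,0],[0.05,0,0,0,0,0,0],[0.05,0,0,0.01,0,0,0],[0.05,0,0,0.04,0,0,0],[0.05,0,0,0.08,0,0,10],[0.05,0,0,0.12,0,0,20],[0.05,0,0,0.12,0,0,30]]]'

```text
time: 46.05
tool_pos: [0.5538, 0.0874, 0.3062]
tcp_rot: [3.113, -0.379, 0.032]
wrist_force: [-0.1, -0.0, -0.3]
width: 0.586
```

>>> step_arm --motion '[[[0.05,0,0,0,0,0,10],[0.05,0,0,0,0,0,20],[0.05,0,0,0,0,0,30],[0.05,0,0,0,0,0,40],[0.05,0,0,0,0,0,50],[0.05,0,0,0,0,0,60],[0.05,0,0,0,0,0,70],[0.05,0,0,0,0,0,80]]]'

```text
time: 47.05
tool_pos: [0.5539, 0.0875, 0.3069]
tcp_rot: [-2.621, -1.717, -0.031]
wrist_force: [-0.3, 0.4, -0.1]
width: 0.585
```

>>> step_arm --motion '[[[0.05,0,-0.02,0,0,0,10],[0.05,0,-0.04,0,0,0,20],[0.05,0,-0.06,0,0,0,30],[0.05,0,-0.06,0,0,0,40],[0.05,0,-0.06,0,0,0,40],[0.05,0,-0.06,0,0,0,40],[0.05,0,-0.06,0,0,0,40],[0.05,0,-0.06,0,0,0,40]]]'

```text
time: 48.05
tool_pos: [0.5538, 0.0277, 0.307]
tcp_rot: [-1.872, -2.505, -0.025]
wrist_force: [0.8, -0.1, 0.2]
width: 0.586
```

```bash
cat > knob.py <<'E'
from h import *
s=read_state();print(pose(),s["time"],s["q"].round(2),s["wrist_force"].round(1))
p,d,K,D,T=shot("wrist","knob"); P,uv=cloud(d,K,D,T); c=np.array([.5497,.0897]); r=np.hypot(*(P[:,:2]-c).T)
for n,z in [("bar",.178),("flange",.150)]:
    for dz in ([0] if n=="flange" else [0,.034]):
        m=(r<.04)&(abs(P[:,2]-z-dz)<.007)
        if m.sum()>30: print(n,dz,m.sum(),"z",np.median(P[m,2]).round(4),[np.round(x,1) for x in cv2.minAreaRect((P[m,:2]*1e3).astype(np.float32))])
for r_ in regions_of("wrist","pressing_block"): print("block",round(r_["score"],2),rect(r_["region"],.064,K,D,T))
E
python3 knob.py
```

```text
(array([0.5538, 0.0277, 0.307 ]), 'yjaw deg', np.float64(16.4), 'z', array([-0.002,  0.021, -1.   ])) 48.05 [-0.01  0.01  1.8   0.02  1.34 -0.3 ] [ 0.8 -0.1  0.2]
bar 0 1756 z 0.1795 [array([549.6,  89.8]), array([21.7, 54.4]), np.float64(46.1)]
flange 0 1933 z 0.1518 [array([549.8,  89.9]), array([55.6, 51.4]), np.float64(45.4)]
block 0.93 (array([0.5493, 0.0882]), array([121.1,  53.3]), 76.7)
```

View pics/knob.png

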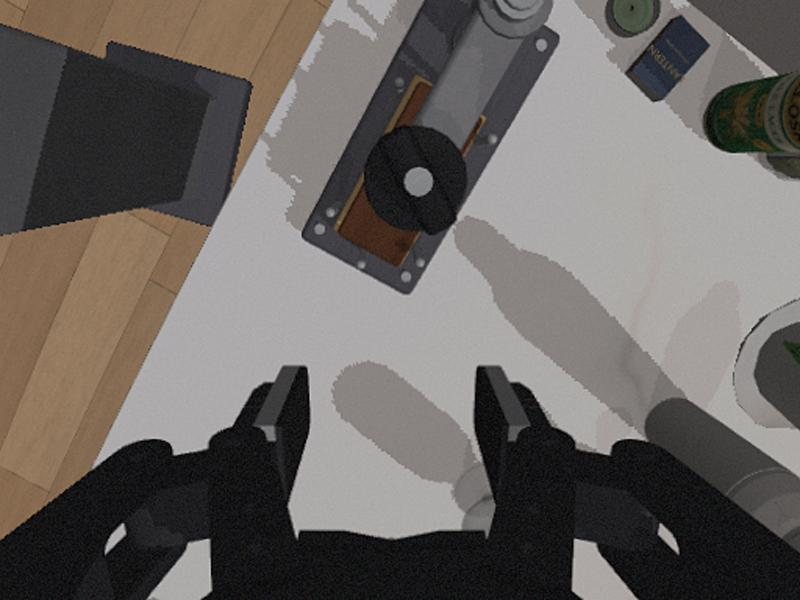

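The picture shows the knob staying down by itself at (418,180), with the arm lined up over the block. The bar angle gives about 3.55 rad of turn. For margin I'll regrip it and turn about 10° more.

>>> step_arm --motion '[[[0.05,-0.002,0.03,0,0,0,10],[0.05,-0.004,0.062,0,-0.6,-0.2,20],[0.05,-0.004,0.062,-0.03,-1.15,-0.4,29.7],[0.05,-0.004,0.062,-0.07,-1.15,-0.4,29.7],[0.05,-0.004,0.062,-0.1,-1.15,-0.4,29.7],[0.05,-0.004,0.062,-0.118,-1.15,-0.4,29.7],[0.05,-0.004,0.062,-0.125,-1.15,-0.4,29.7],[0.05,-0.004,0.062,-0.125,-1.15,-0.4,29.7]]]'

```text
time: 49.15
tool_pos: [0.5502, 0.0896, 0.1823]
tcp_rot: [-1.173, -2.914, -0.0]
wrist_force: [-0.1, -0.2, 0.2]
width: 0.582
```

>>> step_arm --motion '[[[0,0,0,0,0,0,0],[0,0,0,0,0,0,0],[0,0,0,0,0,0,0],[0,0,0,0,0,0,0],[0,0,0,0,0,0,0],[0,0,0,0,0,0,0],[0,0,0,0,0,0,0],[0,0,0,0,0,0,0]]]' --newtons 40

```text
time: 50.15
tool_pos: [0.55, 0.0884, 0.1838]
tcp_rot: [1.173, 2.914, -0.003]
wrist_force: [-2.7, -5.1, 4.5]
width: 0.197
```

>>> step_arm --motion '[[[0,0,0,0,0,0,-3],[0,0,0,0,0,0,-6],[0,0,0,0,0,0,-9],[0,0,0,0,0,0,-11],[0,0,0,0,0,0,-12],[0,0,0,0,0,0,-12],[0,0,0,0,0,0,-12],[0,0,0,0,0,0,-12]]]'

```text
time: 51.15
tool_pos: [0.55, 0.0883, 0.1841]
tcp_rot: [1.471, 2.776, -0.003]
wrist_force: [-3.1, -2.1, 2.1]
width: 0.197
```

```bash
python3 arc.py|head -2
```

```text
(array([0.55  , 0.0883, 0.1841]), 'yjaw deg', np.float64(34.2), 'z', array([-0.001, -0.002, -1.   ])) 51.15 [ 0.12  0.1   1.93 -0.    1.11 -0.48] [-3.1 -2.1  2.1] [-0.21  0.35  0.03] 0.19668944523796825
0.11147039965838462 257.67189674017845
```

Released from the knob next, retreat straight up, and check.

>>> step_arm --motion '[[[0.05,0,0,0,0,0,0],[0.05,0,0,0,0,0,0],[0.05,0,0,0,0,0,0],[0.05,0,0,0.01,0,0,0],[0.05,0,0,0.04,0,0,0],[0.05,0,0,0.08,0,0,0],[0.05,0,-0.03,0.12,0,0,0],[0.05,0,-0.06,0.12,0,0,0]]]'

```text
time: 52.15
tool_pos: [0.5526, 0.028, 0.3101]
tcp_rot: [1.465, 2.769, 0.004]
wrist_force: [0.2, -0.1, -0.4]
width: 0.585
```

>>> step_arm --motion '[[[0.05,0,0,0,0,0,-9],[0.05,0,0,0,0,0,-18],[0.05,0,0,0,0,0,-27],[0.05,0,0,0,0,0,-36],[0.05,0,0,0,0,0,-46],[0.05,0,0,0,0,0,-46],[0.05,0,0,0,0,0,-46],[0.05,0,0,0,0,0,-46]]]'

```text
time: 53.15
tool_pos: [0.5526, 0.028, 0.3102]
tcp_rot: [2.429, 1.978, -0.002]
wrist_force: [0.3, 0.6, 0.5]
width: 0.586
```

```bash
python3 knob.py; python3 arm.py
python3 - <<'E'
from h import *
p,d,K,D,T=shot("top","t_end")
for n in ["goblet_0","espresso_cup"]:
    for r in spot_in("top",n)[:2]: print(n,round(r["score"],2),np.round((T@np.append(r["xyz"],1))[:3],3))
E
```

```text
(array([0.5526, 0.028 , 0.3102]), 'yjaw deg', np.float64(-11.7), 'z', array([ 0.005, -0.008, -1.   ])) 53.15 [ 0.01 -0.    1.8  -0.01  1.34  0.22] [0.3 0.6 0.5]
bar 0 1764 z 0.1795 [array([549.4,  89.6]), array([22.2, 54.2]), np.float64(28.8)]
flange 0 1859 z 0.1518 [array([549.3,  90.1]), array([55.5, 51.7]), np.float64(27.8)]
block 0.94 (array([0.55  , 0.0886]), array([120.2,  51.4]), 77.3)
block 0.32 (array([0.5443, 0.0858]), array([71.4, 70.9]), -11.1)
post top None
arm top 2181 ((562.5241088867188, 145.50111389160156), (53.270511627197266, 30.206933975219727), 76.9136734008789)
line deg 77.0702 562.13495 144.36404
goblet_0 0.7 [ 0.724 -0.176  0.054]
espresso_cup 0.63 [ 0.703 -0.323  0.024]
```

View pics/knob.png

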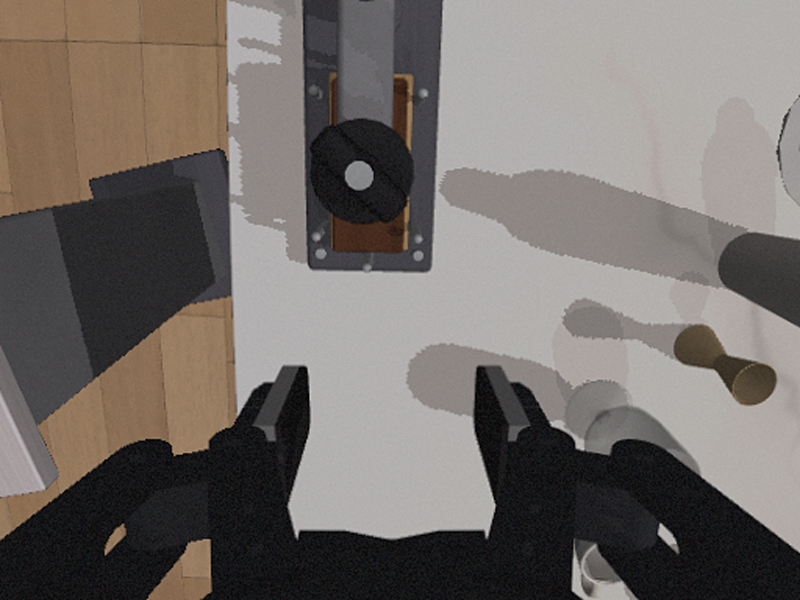

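The picture shows the knob down at (360,175), the arm in line over the block, and goblet and cup in place. Handing in.

```bash
python3 -c "
from workcell import *
print(finish_job())"
```

```text
the job is handed in; nothing more can be done
None
```

I piled both wooden boards on the bed with the pressing block squarely on top, swung the press arm to its stop and screwed the knob home. The job is handed in, and it gave no verdict. I left the red and blue look-alikes where they were.

Last checks before handing in, with the robot clear of everything at 53 s of the 210 s:
- **Block:** it lies about 1 mm from the bed's middle, with its long side within 0.2° of the bed's.
- **Boards:** the lower one measured within about 2 mm. The upper one I measured in the gripper just before lowering it; once down, only its near end was seen, square on the pad. The block on top hides both from a final check.
- **Arm:** it is within about 0.01 rad of its stop.
- **Knob:** it was turned about 3.84 rad by the bar's angle, and needs 3.45. That count assumes the knob started at 0.
- **Spindle:** it stays about 32 mm down by itself, and needs 29 mm.
- **Goblet and cup:** both are within 1 mm of where they stood at the start.

Two things went differently on the way:
- **First board grasp:** it closed above the board without touching it, so I repeated it a little lower.
- **Knob:** after the first turn it stood at about 3.55 rad, so I regripped it and turned it further for margin.

I could not measure the foot's force on the block directly.

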